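Set up the reference bars and lamp for imaging a deed

ROBOT

A 6-joint arm with a two-finger parallel gripper is mounted at the origin on a cart in front of the work surface, level with it; the furniture and walls round the work are solid. World frame = base frame: x ahead of the robot, y to its left, z up, the work surface at z = 0. Lengths are in m, angles in rad, forces in N, time in s.
With the tool pointing down it reaches from about 0.4 to 0.925 m from the base axis. Payload 12.5 kg.
Tool frame: the origin (TCP) lies at the very end of the fingers, on their centre line; the grasp point (between the pads) lies r.tcp_to_grasp behind it (r.tcp_to_grasp is the distance from the TCP to the grasp point, in m); z points along the fingers, y is the line along which they close (so a half turn about z gives the same grasp; the last joint's range is limited). The gripper opens to 95 mm and grips with 3 to 60 N. Pads are 20 mm wide; open, the fingers measure 119 mm over their backs; the gripper's body (75 mm by 180 mm) begins 59 mm behind the grasp point.
Start: joints at [-1.378, 0.491, 1.559, -0, 1.092, -0.106], TCP at [0.184, -0.597, 0.215] pointing down, gripper open.
Joint ranges: [-3.1, 3.1], [-0.84, 2.19], [0.05, 2.79], [-1.13, 4.28], [0.06, 2.93], [-2.69, 2.69]. Speed limits (rad/s): [2.22, 2.22, 2.79, 3.14, 3.14, 3.14].

INTERFACE

Orientations are given as a unit quaternion [w, x, y, z].
In Python, from workcell import r, eyes, order gives the robot as it stands. The module is installed in compiled form; this text tells all that it offers.
- The arm moves only by the tool servo_tool, never from a script. Its arguments are lists of equal length, an entry for each row: "linear": the shift along the tool's x, y, z in cm, a list of three; "rotation": the turn, a rotation vector about the tool's x, y, z in rad, a list of three; "fingers": the closure in counts, from 0 (fully open) to 255 (shut). A call has 1 to 5 rows; each row is the pose to reach, as a shift and turn from the pose commanded when the call began, along the tool's axes at that moment; what a row does not reach only later rows make up. A row lasts 1/8 s, in which the tool goes at most 62.5 mm and 10.7 degrees, less where a joint would pass 70% of its speed; a pose out of reach is approached as far as the arm can. A call with a gripper value outside its range is refused whole. The fingers move at their own pace and stop on an object; "squeeze" is the grip in N (left out, the last holds). Time passes only in rows, so rows that repeat a pose let the fingers close. It gives the time, the measured TCP pose, the force, the opening and the grip force at its end, in the units of the state.
- r.get_state(): the state, without advancing time (a new reading comes with each control period).
- eyes.read_camera(name): name is "scene" or "side" or "wrist"; returns a dict with "pixels" (420x560x3 uint8, red, green, blue), "range_z" (420x560 float32, m along the optical axis (not along the pixel's ray), 0 where there is no reading), "mtx" (3x3 intrinsics, pixels), "k1" (the pictures are not rectified: a ray, as slopes to the right and down, at radius r is drawn at 1 + k1 r^2 times it, then the intrinsics apply), "origin" and "attitude" of the camera in the world; the wrist camera has in their place "tool_from_camera" (4x4, takes a point from camera to tool coordinates, whose origin is the TCP and whose axes are the flange's). Camera axes: x right, y down, z forward; pixel columns grow to the right and rows downward; lengths in m; the calibration is good to about 2 mm. A picture is of the moment at which its call begins: read the wrist's pose just before it.
- order.hand_in(): hands the job in; it is judged then, once.
The state is a dict: "clock": time; "qpos": joint angles; "joint_vel": joint speeds; "joint_torque": joint torques, N m; "ee_pos": TCP position; "ee_rot": TCP orientation; "force": force on the tool from outside, world axes, zero at the start; "wrist_torque": the same for the moment, N m; "gripper_width": finger opening in m; "grip_force": force on a finger pad.
Only numpy, scipy, OpenCV 4.12 (cv2) and the standard library are available. Lean on these libraries where they do the work, as an engineer would, in place of code of your own. Each camera call takes 0.05 s, during which the arm holds its last target. There are 200 camera calls.

TASK

Two or three square reference bars lie on the table with the wrong side up. Roll each one over on the table, a face at a time, until its colour-patch face is on top (do not lift a bar high until it is), and lay each in a bay of its own on the copy board, flat between the ribs, along the bay and in the middle of its length; any bay will do. Only when all the bars are laid, turn the lamp dimmer's knob so that its white pointer stands at the red mark; leave the loupe, eraser and thread bobbin where they are.

Things in the scene. Friction and masses are not known exactly. Their poses are not given: they have to be found in the camera images.
- bar_a_center (a point): centre of a square reference bar, 140 x 44 x 44 mm, 0.3 kg, grippy coat (friction about 0.9). Own axes: x along its length, +z out of the colour-patch face (red, orange, yellow, green, blue, purple), +y out of the white face, -y mid grey, -z black. Starts lying flat on the table, patches not up. One of two or three alike; absent if None.
- bar_b_center (a point): centre of a square reference bar, 140 x 44 x 44 mm, 0.3 kg, grippy coat (friction about 0.9). Own axes: x along its length, +z out of the colour-patch face (red, orange, yellow, green, blue, purple), +y out of the white face, -y mid grey, -z black. Starts lying flat on the table, patches not up. One of two or three alike; absent if None.
- bar_c_center (a point): centre of a square reference bar, 140 x 44 x 44 mm, 0.3 kg, grippy coat (friction about 0.9). Own axes: x along its length, +z out of the colour-patch face (red, orange, yellow, green, blue, purple), +y out of the white face, -y mid grey, -z black. Starts lying flat on the table, patches not up. One of two or three alike; absent if None.
- bay0 (a point): middle of the floor of the copy board's left (+y) bay, 8 mm above the table; x along the bay, away from the robot; z up. The bay is a white strip 144 x 50 mm between two dark ribs 150 mm long, 4 mm high, 5 mm wide, 55 mm clear between them, open at both ends. Bays lie 80 mm apart.
- bay1 (a point): middle of the floor of the copy board's middle bay, 8 mm above the table; x along the bay, away from the robot; z up. The bay is a white strip 144 x 50 mm between two dark ribs 150 mm long, 4 mm high, 5 mm wide, 55 mm clear between them, open at both ends. Bays lie 80 mm apart.
- bay2 (a point): middle of the floor of the copy board's right (-y) bay, 8 mm above the table; x along the bay, away from the robot; z up. The bay is a white strip 144 x 50 mm between two dark ribs 150 mm long, 4 mm high, 5 mm wide, 55 mm clear between them, open at both ends. Bays lie 80 mm apart.
- dimmer (a joint): angle of the lamp dimmer's knob, rad, 0 to 4.7, growing clockwise seen from above; the red mark is at 2.82. The scale has 11 ticks, 0.47 apart, from 0; the red mark stands in place of the seventh. The knob stays where it is left (friction about 0.05 N m)
- dimmer_grip (a point): the dimmer's knob, on its axis, 57 mm above the table and 7 mm below the knob's top. A bar grip 49 mm long, 14 mm thick, 30 mm high on a disc of radius 26 mm whose top is 34 mm above the table; x runs along the bar grip; the white pointer is on its -x end. It stands on a fixed box 112 x 112 x 20 mm
- dimmer_mark (a point): the red mark of the dimmer's scale, on the top of its box, 45.5 mm from the knob's axis; the white pointer shall point at it
- loupe: bystander: black eyepiece loupe, 40 mm wide, 28 mm high; origin at the centre of its underside
- eraser: bystander: blue and white eraser, 24 x 53 x 13 mm; origin at the centre of its underside
- linen_thread: bystander: bobbin of linen thread, 33 mm wide, 42 mm high; origin at the centre of its underside
- copy_board: fixed grey board 310 x 260 x 8 mm with three bays on its near half and a folded deed (fixed, 20 mm high) on the far half, which starts 90 mm beyond the middle of the bays; origin under its centre, x away from the robot; the middle bay's middle is 70 mm from it towards the robot

How it is judged:
By the outcome, as a careful person would: the job done as asked, in the order asked, and still so for the second after the job is handed in, with the robot touching nothing.
Of bar_a, bar_b, bar_c only 2 to 3 are there at a start; the rules pass over those that are not, and their reading is None.
At some moment in a run one of bar_a, bar_b, bar_c may be knocked a few centimetres aside while the robot is not near it.
It also fails if it takes over 210 s, if anything falls off the work surface, if the arm or the gripper's body presses on something with over 40 N, if the wrist force passes 120 N, or if a joint passes its speed limit or range.

## Working session

There is one attempt and no reset: what is moved stays moved. The work goes in short steps, Python scripts to look and compute and a tool call to move; the robot and the scene stay as the last step left them, time stands still between calls to the robot, and variables do not carry over. Pictures are saved under pics/ and viewed, at most 14 in all, crops included, and the job is handed in when it is done.

Besides the shell and the picture viewer there is one more tool, called after "Call:" by a JSON object that holds its "name" and its "arguments", one argument or row to a line. servo_tool: Moves the arm, as the interface text tells. Its arguments: {"type":"object","properties":{"linear":{"type":"array"},"rotation":{"type":"array"},"fingers":{"type":"array"},"squeeze":{"type":"number"}},"required":["linear","rotation","fingers"]}

```bash
mkdir -p pics; cat > h.py <<'E'
import numpy as np, cv2
from scipy.spatial.transform import Rotation as R
from workcell import r, eyes, order
np.set_printoptions(precision=4,suppress=True)
def rot(q): return R.from_quat([q[1],q[2],q[3],q[0]]).as_matrix()
def cam(name):
    s=r.get_state(); d=eyes.read_camera(name)
    if name=='wrist':
        T=np.eye(4); T[:3,:3]=rot(s['ee_rot']); T[:3,3]=s['ee_pos']; T=T@np.array(d['tool_from_camera'])
        d['Rm'],d['o']=T[:3,:3],T[:3,3]
    else:
        a=np.array(d['attitude']); d['Rm']=rot(a) if a.size==4 else a; d['o']=np.array(d['origin'])
    return d
def rays(d,uv):
    uv=np.asarray(uv,float).reshape(-1,2); K=np.array(d['mtx'])
    p=np.c_[(uv[:,0]-K[0,2])/K[0,0],(uv[:,1]-K[1,2])/K[1,1]]; q=p.copy()
    for _ in range(10): q=p/(1+d['k1']*(q**2).sum(1,keepdims=True))
    return np.c_[q,np.ones(len(q))]
def plane(d,uv,z):
    w=rays(d,uv)@d['Rm'].T; return d['o']+w*((z-d['o'][2])/w[:,2])[:,None]
def cloud(d):
    h,w=d['range_z'].shape; u,v=np.meshgrid(np.arange(w),np.arange(h))
    P=rays(d,np.c_[u.ravel(),v.ravel()])*d['range_z'].reshape(-1,1)
    P=P@d['Rm'].T+d['o']; P[d['range_z'].ravel()==0]=np.nan
    return P.reshape(h,w,3)
def proj(d,P):
    c=(np.asarray(P,float).reshape(-1,3)-d['o'])@d['Rm']; s=c[:,:2]/c[:,2:]; s=s*(1+d['k1']*(s**2).sum(1,keepdims=True))
    K=np.array(d['mtx']); return np.c_[s[:,0]*K[0,0]+K[0,2],s[:,1]*K[1,1]+K[1,2]]
def save(d,n): cv2.imwrite('pics/'+n+'.png',d['pixels'][:,:,::-1])
E
python3 - <<'E'
from h import *
s=r.get_state(); print(s, r.tcp_to_grasp)
for n in ['scene','side']:
    d=cam(n); save(d,n+'0'); print(n,d['o'],d['Rm'],d['k1'],d['mtx'])
E
```

```text
{'clock': 0.0, 'qpos': array([-1.3776,  0.4915,  1.5595,  0.    ,  1.0917, -0.1056]), 'joint_vel': array([-0.0007, -0.0006, -0.0014,  0.0003, -0.0006,  0.0002]), 'joint_torque': array([ -0.0007, -61.2654, -25.8187,   0.0693,   0.0482,  -0.0001]), 'ee_pos': array([ 0.184 , -0.5971,  0.2141]), 'ee_rot': array([-0.0005,  0.9889,  0.1488, -0.    ]), 'force': array([-0.0355,  0.9308,  0.5568]), 'wrist_torque': array([-0.0061,  0.0461,  0.0298]), 'grip_force': 0.0, 'gripper_width': 0.09521273721925005} 0.0188
scene [-0.1224  0.9099  0.6448] [[-0.8073 -0.2485  0.5353]
 [-0.5897  0.3758 -0.7149]
 [-0.0236 -0.8928 -0.4499]] 0.034323365432170225 [[406.2638   0.     277.1157]
 [  0.     406.2638 211.5064]
 [  0.       0.       1.    ]]
side [ 0.4433 -0.9451  0.6645] [[ 0.9917 -0.0891  0.0931]
 [-0.1264 -0.5321  0.8372]
 [-0.0251 -0.842  -0.5389]] 0.021222339613849492 [[437.8114   0.     288.0549]
 [  0.     437.8114 212.8475]
 [  0.       0.       1.    ]]
```

View pics/scene0.png

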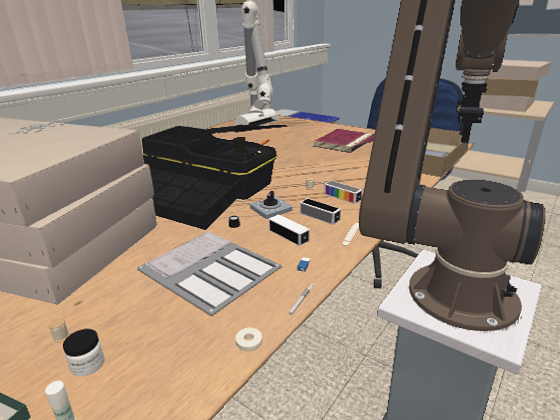

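View pics/side0.png

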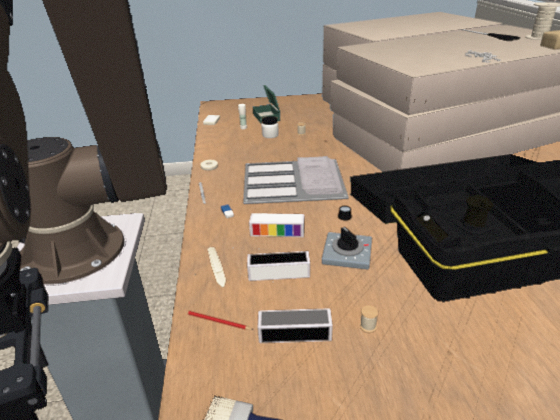

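The scene view shows three bars at (342,191), (320,210) and (289,229), the dimmer at (270,204) and the board at (210,270). The side view shows the bars at (277,226), (278,265) and (295,325), the dimmer at (347,248) and the board at (293,180). Next: cloud measurements and an enlarged crop.

```bash
python3 - <<'E'
from h import *
ds=cam('side'); dc=cam('scene')
a=cv2.resize(ds['pixels'][150:350,180:400],(660,600),interpolation=cv2.INTER_CUBIC)
b=cv2.resize(dc['pixels'][170:320,130:370],(800,500),interpolation=cv2.INTER_CUBIC)
cv2.imwrite('pics/c1.png',a[:,:,::-1]);cv2.imwrite('pics/c2.png',b[:,:,::-1])
for d in (ds,dc):
    P=cloud(d)
    m=(abs(P[...,2]-.044)<.008)&(P[...,0]>.3)&(P[...,0]<.95)&(abs(P[...,1])<.65)
    n,l,st,c=cv2.connectedComponentsWithStats(m.astype(np.uint8))
    for i in range(1,n):
        if st[i,4]>60:
            q=P[l==i]; rc=cv2.minAreaRect((q[:,:2]*1000).astype(np.float32)); print(c[i],st[i,4],rc,np.median(q[:,2]))
    t=P[(P[...,0]>.3)&(P[...,0]<.9)&(abs(P[...,2])<.02)&(abs(P[...,1])<.5)]; print('table',np.median(t[:,2]))
E
```

```text
[270.2394 126.9296] 71 ((559.7724609375, 633.0339965820312), (29.198095321655273, 61.62568283081055), 85.82904052734375) 0.04459015108343767
[366.4486 148.9384] 292 ((852.4910888671875, 399.76934814453125), (8.461084365844727, 407.9669494628906), 17.08536148071289) 0.04393468841413112
[388.172  179.1756] 279 ((863.3538818359375, 150.91810607910156), (174.6270751953125, 13.327792167663574), 5.591113090515137) 0.0443457240287598
[359.9899 197.7172] 99 ((755.7028198242188, 59.21907043457031), (2.922443151473999, 151.25311279296875), 5.81272554397583) 0.04536484142970654
[277.1399 219.3284] 679 ((519.1325073242188, -3.0272674560546875), (49.266910552978516, 140.07891845703125), 78.54138946533203) 0.04593324327629644
[346.8806 241.7313] 134 ((674.4779663085938, -125.96742248535156), (34.29752731323242, 46.92724609375), 60.08496856689453) 0.039451754470920974
[447.7305 277.1115] 538 ((831.8524780273438, -259.07769775390625), (104.86263275146484, 241.002685546875), 40.88945770263672) 0.04399395229366926
[278.5219 259.6656] 960 ((505.54754638671875, -167.47589111328125), (50.11100387573242, 
[... 1009 characters left out ...]
80633544922), (54.029319763183594, 142.6038818359375), 83.96564483642578) 0.043141684131404956
[ 78.8853 264.0887] 846 ((854.2838134765625, 425.0978698730469), (451.0207824707031, 157.7760772705078), 85.79781341552734) 0.044275680314800614
[289.058  224.6016] 379 ((515.596923828125, 1.1257438659667969), (47.314937591552734, 143.88946533203125), 78.57498931884766) 0.04331771490390324
[ 58.8427 321.6404] 89 ((680.4342041015625, 640.465576171875), (35.781368255615234, 18.32027816772461), 1.949853539466858) 0.04236393533717242
[ 97.4058 348.4348] 69 ((536.559326171875, 637.1355590820312), (6.8487091064453125, 32.57663345336914), 37.768821716308594) 0.04585927958566738
table 0.0005565070941097039
```

View pics/c1.png

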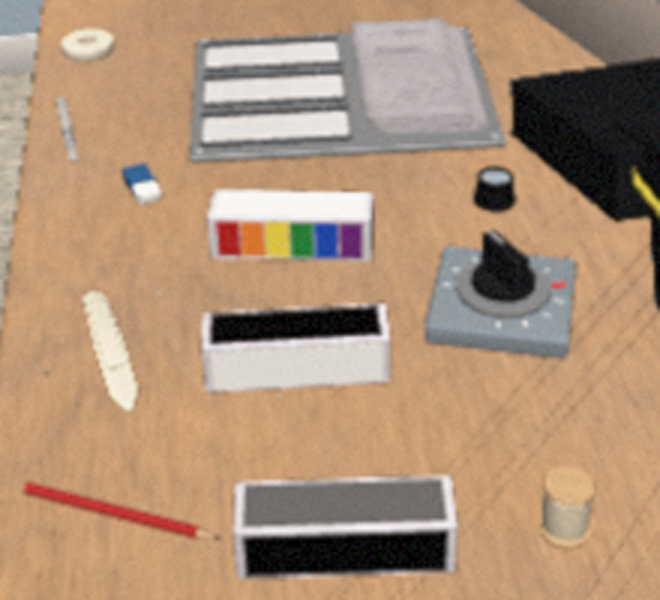

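View pics/c2.png

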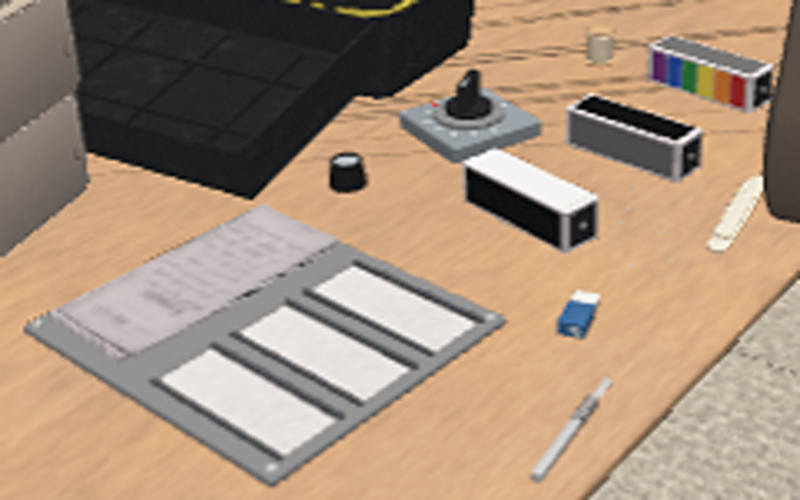

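The side crop shows the top bar white-up with patches towards −y, the middle bar black-up with white towards −y, and the near bar grey-up with black towards −y. The scene crop confirms that the near bar's patches face +y. I plan to tip them by pushing high on a side with both open fingers. The middle bar takes two rolls, the others one each.

```bash
cat >> h.py <<'E'
def go(p,yaw,s=None):
    """tool-frame shift (cm) and turn about tool z to reach TCP p with tool x at world yaw (deg), z down"""
    s=s or r.get_state(); M=rot(s['ee_rot']); y0=np.arctan2(M[1,0],M[0,0]); dy=(np.deg2rad(yaw)-y0+np.pi)%(2*np.pi)-np.pi
    print('lin cm',(M.T@(np.array(p)-s['ee_pos'])*100).round(2),'rotz',round(-dy,3),'yaw0',np.rad2deg(y0).round(1),'q6',s['qpos'][5].round(2),'tcp',s['ee_pos'],'t',s['clock'])
def bays(d):
    P=cloud(d); x=d['pixels'].astype(int)
    m=(x.min(2)>175)&(x.max(2)-x.min(2)<30)&(abs(P[...,2]-.008)<.01)&(P[...,0]>.4)&(P[...,0]<.8)&(P[...,1]>.02)&(P[...,1]<.45)
    n,l,st,c=cv2.connectedComponentsWithStats(m.astype(np.uint8)); out=[]
    for i in range(1,n):
        if st[i,4]>150:
            v,u=np.nonzero(l==i); q=plane(d,np.c_[u,v],.008)[:,:2]*1000
            out.append((cv2.minAreaRect(q.astype(np.float32)),st[i,4]))
    return out
E
python3 - <<'E'
from h import *
for n in('side','scene'):
    d=cam(n)
    for b in bays(d): print(n,b)
d=cam('wrist'); print(d['tool_from_camera'],d['mtx'],d['k1'])
go([.514,-.29,.2],90-5.7); go([.514,-.29,.2],-90-5.7)
E
```

```text
side (((533.1153564453125, 362.1659240722656), (46.830135345458984, 146.2702178955078), 85.38309478759766), np.int32(273))
side (((527.9427490234375, 281.14739990234375), (47.573265075683594, 145.31886291503906), 85.86003875732422), np.int32(319))
side (((521.5900268554688, 201.41734313964844), (47.03850173950195, 145.88417053222656), 86.02526092529297), np.int32(372))
scene (((520.9765014648438, 195.30615234375), (48.366947174072266, 145.58636474609375), 85.63245391845703), np.int32(500))
scene (((527.0985717773438, 276.3623046875), (50.34911346435547, 145.1121826171875), 86.10330200195312), np.int32(599))
scene (((532.3511962890625, 356.01165771484375), (50.62809753417969, 145.48941040039062), 85.9974365234375), np.int32(710))
[[ 0.0001 -0.9694 -0.2456  0.069 ]
 [ 1.      0.0001  0.0001  0.0008]
 [-0.0001 -0.2456  0.9694 -0.1698]
 [ 0.      0.      0.      1.    ]] [[347.019    0.     281.9635]
 [  0.     347.019  211.7858]
 [  0.       0.       1.    ]] -0.022326284565189567
lin cm [ 40.58 -19.65   1.45] rotz -1.172 yaw0 17.1 q6 -0.11 tcp [ 0.184  -0.5973  0.2145] t 0.35
lin cm [ 40.58 -19.65   1.45] rotz 1.969 yaw0 17.1 q6 -0.11 tcp [ 0.184  -0.5973  0.2145] t 0.35
```

Call:
{"name": "servo_tool", "arguments": {
  "linear": [
    [6,-2.9,0.2],
    [12,-5.8,0.4],
    [18,-8.7,0.6],
    [23.5,-11.5,0.8],
    [29,-14,1]
  ],
  "rotation": [
    [0,0,-0.17],
    [0,0,-0.34],
    [0,0,-0.51],
    [0,0,-0.68],
    [0,0,-0.85]
  ],
  "fingers": [0,0,0,0,0]
}}

```text
clock: 0.98
ee_pos: [0.414, -0.3831, 0.2051]
ee_rot: [0.0, 0.838, 0.546, 0.0]
force: [0.2, -0.9, -0.4]
gripper_width: 0.0956
grip_force: 0.0
```

```bash
python3 - <<'E'
from h import *
go([.518,-.29,.2],90-5.7)
E
```

```text
lin cm [12.73  5.74  0.51] rotz -0.317 yaw0 66.1 q6 -0.45 tcp [ 0.414  -0.3831  0.2051] t 0.975
```

Call:
{"name": "servo_tool", "arguments": {
  "linear": [
    [5,2,0],
    [10,4,0],
    [12.7,5.7,0],
    [12.7,5.7,0]
  ],
  "rotation": [
    [0,0,-0.16],
    [0,0,-0.32],
    [0,0,-0.32],
    [0,0,-0.32]
  ],
  "fingers": [0,0,0,0]
}}

```text
clock: 1.48
ee_pos: [0.518, -0.2907, 0.2048]
ee_rot: [0.0, 0.741, 0.671, 0.0]
force: [-0.2, 0.1, 0.0]
gripper_width: 0.0952
grip_force: 0.0
```

```bash
cat >> h.py <<'E'
def bars(d,ztop=.044,lo=.036,hi=.052):
    """bars by depth at the height of their top face, rect fitted to top points"""
    P=cloud(d); m=(P[...,2]>lo)&(P[...,2]<hi)&(P[...,0]>.35)&(P[...,0]<.7)&(P[...,1]>-.5)&(P[...,1]<.45)
    m=cv2.morphologyEx(m.astype(np.uint8),cv2.MORPH_OPEN,np.ones((3,3)))
    n,l,st,c=cv2.connectedComponentsWithStats(m)
    for i in range(1,n):
        if st[i,4]>200:
            v,u=np.nonzero(l==i); q=plane(d,np.c_[u,v],ztop)[:,:2]*1000
            (cx,cy),(w,h),a=cv2.minAreaRect(q.astype(np.float32)); L=max(w,h)
            if h<w: a+=90
            print('bar',round(cx,1),round(cy,1),'size',round(w),round(h),'yaw',round((a+90+90)%180-90,1),'z',np.nanmedian(P[l==i][:,2]).round(4), 'rgb',np.median(d['pixels'][l==i],axis=0))
E
python3 - <<'E'
from h import *
d=cam('wrist'); save(d,'w1'); bars(d)
for n in('side','scene'): print(n); bars(cam(n))
go([.518,-.29,.03],90-5.7)
E
```

```text
bar 504.1 -168.2 size 45 139 yaw -4.1 z 0.0439 rgb [53. 46. 38.]
bar 659.8 -354.5 size 32 33 yaw -5.7 z 0.0417 rgb [170. 144. 101.]
bar 515.8 -350.2 size 46 138 yaw -6.2 z 0.0438 rgb [138. 136. 129.]
side
bar 534.0 -7.5 size 56 108 yaw -9.4 z 0.046 rgb [251.5 250.  249. ]
bar 504.9 -171.0 size 56 139 yaw -4.0 z 0.0461 rgb [90. 85. 85.]
bar 515.6 -355.2 size 54 140 yaw -6.3 z 0.0459 rgb [125. 122. 120.]
scene
bar 497.5 -156.9 size 56 146 yaw -4.3 z 0.0431 rgb [54.5 54.  53.5]
bar 511.9 7.5 size 54 148 yaw -11.6 z 0.0432 rgb [246. 245. 244.]
lin cm [ 0.27  0.17 17.49] rotz -0.003 yaw0 84.1 q6 -0.52 tcp [ 0.5161 -0.2926  0.2049] t 1.625
```

View pics/w1.png

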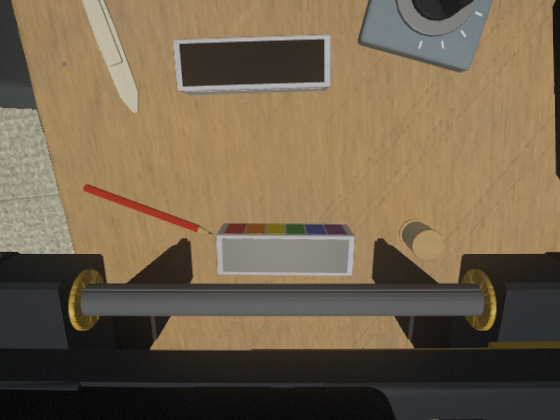

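The wrist view shows bar C (grey up, patches to +y) at (285,255), the black-up bar at (253,63), and the pencil tip at (212,234), clear of the roll path. I'll lower beside bar C and check.

Call:
{"name": "servo_tool", "arguments": {
  "linear": [
    [-0.3,0.6,5.5],
    [-0.9,0.6,11],
    [-0.9,0.6,15],
    [-0.9,0.6,16.9],
    [-0.9,0.6,16.9]
  ],
  "rotation": [
    [0,0,0],
    [0,0,0],
    [0,0,0],
    [0,0,0],
    [0,0,0]
  ],
  "fingers": [0,0,0,0,0]
}}

```text
clock: 2.25
ee_pos: [0.5205, -0.3022, 0.0348]
ee_rot: [-0.001, 0.743, 0.67, -0.0]
force: [-0.2, -0.2, 0.9]
gripper_width: 0.0953
grip_force: 0.0
```

```bash
python3 - <<'E'
from h import *
go([.521,-.3035,.036],90-6.2)
E
```

```text
lin cm [-0.12  0.07 -0.12] rotz 0.005 yaw0 84.1 q6 -0.53 tcp [ 0.5205 -0.3022  0.0348] t 2.25
```

Call:
{"name": "servo_tool", "arguments": {
  "linear": [
    [-1.3,0,-0.1],
    [-2.0,0,-0.3],
    [-2.6,0,-0.6],
    [-3.2,0,-0.9],
    [-3.8,0,-1.2]
  ],
  "rotation": [
    [0,0,0],
    [0,0,0],
    [0,0,0],
    [0,0,0],
    [0,0,0]
  ],
  "fingers": [0,0,0,0,0]
}}

```text
clock: 2.88
ee_pos: [0.5183, -0.339, 0.0512]
ee_rot: [0.0, 0.742, 0.67, 0.001]
force: [-2.1, 13.2, 23.9]
gripper_width: 0.0949
grip_force: 9.8
```

Call:
{"name": "servo_tool", "arguments": {
  "linear": [
    [-0.6,0,-0.3],
    [-1.2,0,-0.5],
    [-1.7,0,-0.7],
    [-2.3,0,-0.8],
    [-2.3,0,-0.8]
  ],
  "rotation": [
    [0,0,0],
    [0,0,0],
    [0,0,0],
    [0,0,0],
    [0,0,0]
  ],
  "fingers": [0,0,0,0,0]
}}

```text
clock: 3.5
ee_pos: [0.5157, -0.3635, 0.0571]
ee_rot: [0.001, 0.743, 0.67, 0.0]
force: [-0.5, 0.4, 1.0]
gripper_width: 0.095
grip_force: 0.0
```

```bash
python3 - <<'E'
from h import *
d=cam('wrist'); save(d,'w2');bars(d)
d=cam('side');bars(d); go([.5,-.394,.2],-6)
d=cam('side');a=cv2.resize(d['pixels'][180:380,180:400],(660,600));cv2.imwrite('pics/s2.png',a[:,:,::-1])
E
```

```text
bar 656.0 -355.0 size 29 33 yaw -84.6 z 0.0417 rgb [166. 140.  97.]
bar 451.4 -353.2 size 17 8 yaw 29.2 z 0.041 rgb [176. 172. 168.]
bar 515.7 -370.1 size 27 105 yaw -5.9 z 0.0452 rgb [159. 133.  55.]
bar 510.0 -400.2 size 50 141 yaw -6.0 z 0.0454 rgb [232. 179. 158.]
lin cm [ -3.28  -1.22 -14.36] rotz 1.573 yaw0 84.1 q6 -0.62 tcp [ 0.5155 -0.3627  0.0564] t 3.6
```

View pics/s2.png

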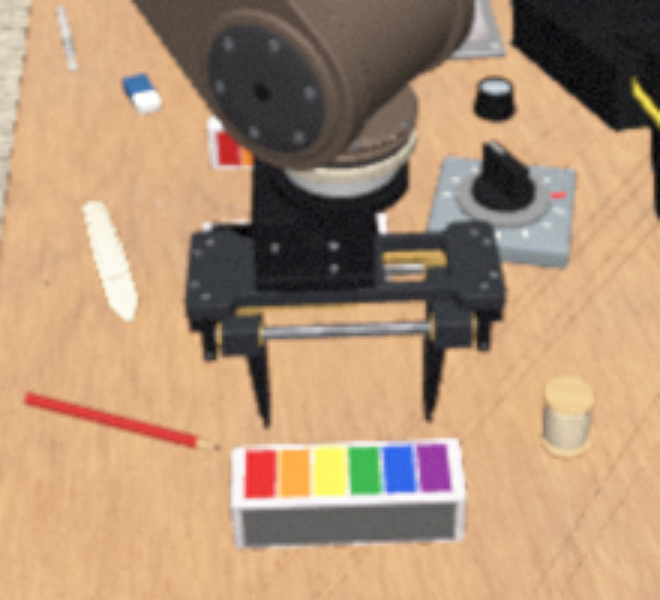

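The side crop shows bar C with its patches up at (348,490), lying flat. Now I rise, turn the tool 90° and look from above.

Call:
{"name": "servo_tool", "arguments": {
  "linear": [
    [-0.5,0,-2],
    [-1.2,-0.1,-4],
    [-2,-0.2,-6],
    [-3.2,-0.2,-6.5],
    [-3.2,-0.2,-6.5]
  ],
  "rotation": [
    [0,0,0.18],
    [0,0,0.36],
    [0,0,0.54],
    [0,0,0.72],
    [0,0,0.9]
  ],
  "fingers": [0,0,0,0,0]
}}

```text
clock: 4.28
ee_pos: [0.5104, -0.3947, 0.1215]
ee_rot: [0.001, 0.961, 0.278, 0.0]
force: [-0.8, -0.1, -0.3]
gripper_width: 0.0949
grip_force: 0.0
```

Call:
{"name": "servo_tool", "arguments": {
  "linear": [
    [0,0,0],
    [0,0,0],
    [0,0,0],
    [0,0,0],
    [0,0,0]
  ],
  "rotation": [
    [0,0,0.18],
    [0,0,0.36],
    [0,0,0.54],
    [0,0,0.67],
    [0,0,0.67]
  ],
  "fingers": [0,0,0,0,0]
}}

```text
clock: 4.9
ee_pos: [0.5104, -0.3938, 0.1209]
ee_rot: [-0.0, 0.999, -0.05, -0.0]
force: [0.7, -0.1, 0.1]
gripper_width: 0.0952
grip_force: 0.0
```

```bash
python3 - <<'E'
from h import *
d=cam('wrist'); bars(d)
bars(cam('side')); go([.510,-.395,.012],-6)
E
```

```text
bar 652.7 -356.1 size 32 18 yaw 83.9 z 0.0417 rgb [165. 139.  96.]
bar 521.0 -398.6 size 44 121 yaw -5.9 z 0.0439 rgb [162. 148. 141.]
bar 537.6 -196.1 size 19 68 yaw -17.2 z 0.0427 rgb [117. 115. 108.]
bar 474.8 2.4 size 56 52 yaw 80.6 z 0.0461 rgb [253. 252. 252.]
bar 465.6 -167.8 size 54 62 yaw -5.8 z 0.0461 rgb [86. 85. 87.]
bar 509.9 -401.6 size 50 141 yaw -5.9 z 0.0448 rgb [235. 181. 160.]
lin cm [-0.02  0.12 10.89] rotz 0.007 yaw0 -5.6 q6 0.91 tcp [ 0.5103 -0.3939  0.1209] t 5.0
```

Call:
{"name": "servo_tool", "arguments": {
  "linear": [
    [0,0.35,4],
    [0,0.35,8],
    [0,0.35,10.7],
    [0,0.35,10.7],
    [0,0.35,10.7]
  ],
  "rotation": [
    [0,0,0.005],
    [0,0,0.005],
    [0,0,0.005],
    [0,0,0.005],
    [0,0,0.005]
  ],
  "fingers": [0,0,0,0,120],
  "squeeze": 25
}}

```text
clock: 5.62
ee_pos: [0.5104, -0.3978, 0.015]
ee_rot: [0.0, 0.999, -0.053, 0.0]
force: [0.5, -0.6, 0.7]
gripper_width: 0.0899
grip_force: 0.0
```

Call:
{"name": "servo_tool", "arguments": {
  "linear": [
    [0,0,0],
    [0,0,0],
    [0,0,0],
    [0,0,0],
    [0,0,0]
  ],
  "rotation": [
    [0,0,0],
    [0,0,0],
    [0,0,0],
    [0,0,0],
    [0,0,0]
  ],
  "fingers": [180,255,255,255,255]
}}

```text
clock: 6.25
ee_pos: [0.51, -0.3975, 0.014]
ee_rot: [0.0, 0.999, -0.053, 0.0]
force: [-0.4, 0.4, 1.3]
gripper_width: 0.0439
grip_force: 25.0
```

```bash
python3 - <<'E'
from h import *
go([.5327,.359,.12],-4.2); go([.5213,.1984,.12],-4.2)
E
```

```text
lin cm [ -5.76 -75.46 -10.61] rotz -0.033 yaw0 -6.1 q6 0.91 tcp [ 0.51   -0.3975  0.014 ] t 6.25
lin cm [ -5.2  -59.37 -10.6 ] rotz -0.033 yaw0 -6.1 q6 0.91 tcp [ 0.51   -0.3975  0.014 ] t 6.25
```

Gripped (43.9 mm, 25 N). Lifting and carrying to bay0.

Call:
{"name": "servo_tool", "arguments": {
  "linear": [
    [0,0,-4],
    [0,0,-8.5],
    [-0.2,-4,-10.6],
    [-0.6,-9.5,-10.6],
    [-1,-15,-10.6]
  ],
  "rotation": [
    [0,0,0],
    [0,0,0],
    [0,0,-0.01],
    [0,0,-0.02],
    [0,0,-0.033]
  ],
  "fingers": [255,255,255,255,255]
}}

```text
clock: 6.88
ee_pos: [0.5155, -0.2457, 0.1199]
ee_rot: [-0.0, 0.999, -0.037, -0.0]
force: [0.5, -0.5, -3.7]
gripper_width: 0.0438
grip_force: 25.0
```

Call:
{"name": "servo_tool", "arguments": {
  "linear": [
    [0,-6,0],
    [0,-12,0],
    [0,-18,0],
    [0,-24,0],
    [0,-30,0]
  ],
  "rotation": [
    [0,0,0],
    [0,0,0],
    [0,0,0],
    [0,0,0],
    [0,0,0]
  ],
  "fingers": [255,255,255,255,255]
}}

```text
clock: 7.5
ee_pos: [0.5376, 0.0539, 0.1197]
ee_rot: [0.0, 0.999, -0.037, -0.0]
force: [1.6, -0.2, -2.3]
gripper_width: 0.0436
grip_force: 25.0
```

```bash
python3 - <<'E'
from h import *
go([.5315,.359,.12],-4.2)
E
```

```text
lin cm [ -2.84 -30.39  -0.03] rotz -0.0 yaw0 -4.2 q6 1.62 tcp [0.5376 0.0539 0.1197] t 7.5
```

Call:
{"name": "servo_tool", "arguments": {
  "linear": [
    [-0.6,-6,0],
    [-1.2,-12,0],
    [-1.8,-18,0],
    [-2.4,-24,0],
    [-2.8,-29.5,0]
  ],
  "rotation": [
    [0,0,0],
    [0,0,0],
    [0,0,0],
    [0,0,0],
    [0,0,0]
  ],
  "fingers": [255,255,255,255,255]
}}

```text
clock: 8.12
ee_pos: [0.5309, 0.3502, 0.1195]
ee_rot: [0.0, 0.999, -0.036, -0.0]
force: [1.8, -0.2, -3.5]
gripper_width: 0.0441
grip_force: 25.0
```

Call:
{"name": "servo_tool", "arguments": {
  "linear": [
    [0,-0.8,0],
    [0,-0.8,0],
    [0,-0.8,2],
    [0,-0.8,2],
    [0,-0.8,2]
  ],
  "rotation": [
    [0,0,0],
    [0,0,0],
    [0,0,0],
    [0,0,0],
    [0,0,0]
  ],
  "fingers": [255,255,255,255,255]
}}

```text
clock: 8.75
ee_pos: [0.5326, 0.3553, 0.1004]
ee_rot: [0.0, 0.999, -0.037, 0.0]
force: [0.5, 0.1, -4.1]
gripper_width: 0.0444
grip_force: 25.0
```

```bash
python3 - <<'E'
from h import *
go([.5315,.359,.024],-4.2)
d=cam('wrist'); save(d,'w3'); bars(d,lo=.1,hi=.16,ztop=.13)
E
```

```text
lin cm [-0.14 -0.36  7.64] rotz -0.001 yaw0 -4.3 q6 2.13 tcp [0.5326 0.3553 0.1004] t 8.75
bar 569.1 351.9 size 73 70 yaw 85.7 z 0.1303 rgb [138.5 111.  161. ]
bar 513.2 382.9 size 6 13 yaw -7.0 z 0.155 rgb [56. 51. 45.]
bar 509.4 356.3 size 43 17 yaw 85.7 z 0.1303 rgb [213. 139.   0.]
bar 509.2 329.5 size 6 13 yaw -1.5 z 0.1552 rgb [57. 53. 45.]
```

View pics/w3.png

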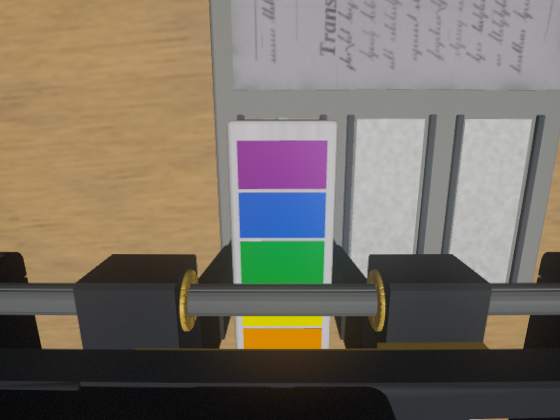

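The wrist view shows the held bar over bay0, with its far end at (282,124). The bay1 strip's far end is at (390,120), bay2's at (497,120), and the bay0 ribs poke out at (241,117) and (323,117).

```bash
python3 - <<'E'
from h import *
d=cam('wrist'); P=cloud(d); x=d['pixels'].astype(int)
m=(P[...,2]>.12)&(P[...,2]<.14); v,u=np.nonzero(m); k=v<300
q=plane(d,np.c_[u,v][k],np.nanmedian(P[m][:,2]))
a=np.deg2rad(-4.2);U=np.array([np.cos(a),np.sin(a)]);N=np.array([-np.sin(a),np.cos(a)])
l=q[:,:2]@U; w=q[:,:2]@N; print('bar far end along',l.max(),'mid across',(np.percentile(w,1)+np.percentile(w,99))/2,np.ptp(w),'ztop',np.nanmedian(P[m][:,2]))
m=(x.min(2)>165)&(abs(P[...,2]-.008)<.006)&(np.arange(560)[None]>345)&(np.arange(420)[:,None]>105)
n,lab,st,c=cv2.connectedComponentsWithStats(m.astype(np.uint8))
for i in range(1,n):
    if st[i,4]>1500:
        v,u=np.nonzero(lab==i); q=plane(d,np.c_[u,v],.008)[:,:2]; l=q@U; w=q@N
        print('strip',st[i],'far',np.percentile(l,99.8),'mid',(np.percentile(w,1)+np.percentile(w,99))/2,np.ptp(w), np.rad2deg(0))
s=r.get_state(); print('tcp along/across',s['ee_pos'][:2]@U,s['ee_pos'][:2]@N)
E
```

```text
bar far end along 0.5763462396043014 mid across 0.3929673805816274 0.06520048143153473 ztop 0.13053703362107993
strip [ 351  119   74  158 8965] far 0.5782026959014207 mid 0.3128583452478829 0.050093882183161687 0.0
strip [ 450  119   82  164 9562] far 0.5785665305322001 mid 0.23272236866857132 0.05025358970655894 0.0
tcp along/across 0.5050727645115128 0.3937988111693581
```

Bar and bay agree within 1 mm, so I lower straight down and release.

Call:
{"name": "servo_tool", "arguments": {
  "linear": [
    [0,0.1,3],
    [0,0.1,6],
    [0,0.1,7.2],
    [0,0.1,7.6],
    [0,0.1,7.8]
  ],
  "rotation": [
    [0,0,0],
    [0,0,0],
    [0,0,0],
    [0,0,0],
    [0,0,0]
  ],
  "fingers": [255,255,255,255,255]
}}

```text
clock: 9.48
ee_pos: [0.5325, 0.3554, 0.0227]
ee_rot: [-0.0, 0.999, -0.037, 0.001]
force: [0.1, 1.3, -3.4]
gripper_width: 0.044
grip_force: 25.0
```

Call:
{"name": "servo_tool", "arguments": {
  "linear": [
    [0,0,0],
    [0,0,0],
    [0,0,0],
    [0,0,-5],
    [0,0,-10]
  ],
  "rotation": [
    [0,0,0],
    [0,0,0],
    [0,0,0],
    [0,0,0],
    [0,0,0]
  ],
  "fingers": [180,90,90,60,0]
}}

```text
clock: 10.1
ee_pos: [0.5319, 0.3551, 0.1231]
ee_rot: [0.0, 0.999, -0.037, -0.0]
force: [0.3, 0.2, -0.1]
gripper_width: 0.0761
grip_force: 0.0
```

```bash
python3 - <<'E'
from h import *
for n in('side','scene'):print(n); bars(cam(n))
d=cam('wrist');save(d,'w4'); bars(d,ztop=.052,lo=.046,hi=.06)
go([.517,-.047,.12],90-11.6)
E
```

```text
side
bar 518.3 -5.0 size 56 140 yaw -9.5 z 0.046 rgb [235. 231. 228.]
bar 504.9 -170.8 size 55 139 yaw -4.1 z 0.046 rgb [74.5 71.  70.5]
scene
bar 497.6 -157.2 size 55 146 yaw -5.7 z 0.0432 rgb [47. 48. 49.]
bar 511.7 6.6 size 52 148 yaw -11.3 z 0.0432 rgb [246. 245. 243.]
bar 526.5 376.9 size 151 49 yaw 10.8 z 0.0448 rgb [183. 178. 172.]
bar 545.0 354.1 size 44 118 yaw -4.0 z 0.0519 rgb [164. 150. 144.]
lin cm [ 1.34 40.29  0.38] rotz -1.441 yaw0 -4.2 q6 2.13 tcp [0.5331 0.3558 0.1248] t 10.25
```

Call:
{"name": "servo_tool", "arguments": {
  "linear": [
    [0,5.5,-2],
    [0.3,11.5,-4],
    [0.6,17.5,-4],
    [0.9,23.5,-4],
    [1.1,29.5,-4]
  ],
  "rotation": [
    [0,0,-0.18],
    [0,0,-0.36],
    [0,0,-0.54],
    [0,0,-0.72],
    [0,0,-0.9]
  ],
  "fingers": [0,0,0,0,0]
}}

```text
clock: 10.88
ee_pos: [0.5215, 0.0667, 0.161]
ee_rot: [-0.0, 0.92, 0.393, -0.001]
force: [-0.0, -0.5, 0.3]
gripper_width: 0.0951
grip_force: 0.0
```

```bash
python3 - <<'E'
from h import *
go([.520,-.045,.18],90-11.6)
E
```

```text
lin cm [-8.17  7.62 -1.9 ] rotz -0.561 yaw0 46.2 q6 0.77 tcp [0.5215 0.0667 0.161 ] t 10.875
```

Call:
{"name": "servo_tool", "arguments": {
  "linear": [
    [-4,3.5,-1],
    [-8,7.6,-1.9],
    [-8.2,7.6,-1.9],
    [-8.2,7.6,-1.9],
    [-8.2,7.6,-1.9]
  ],
  "rotation": [
    [0,0,-0.18],
    [0,0,-0.36],
    [0,0,-0.54],
    [0,0,-0.56],
    [0,0,-0.56]
  ],
  "fingers": [0,0,0,0,0]
}}

```text
clock: 11.5
ee_pos: [0.5194, -0.0427, 0.1803]
ee_rot: [-0.0, 0.778, 0.628, -0.0]
force: [-1.4, 0.2, -0.3]
gripper_width: 0.0951
grip_force: 0.0
```

```bash
python3 - <<'E'
from h import *
d=cam('wrist');save(d,'w5'); bars(d)
go([.517,-.047,.12],90-11.6)
E
```

```text
bar 518.6 -1.4 size 44 138 yaw -11.2 z 0.0438 rgb [203. 205. 204.]
bar 667.1 -111.3 size 38 14 yaw 88.7 z 0.0438 rgb [36. 35. 34.]
bar 502.4 -176.3 size 38 141 yaw -12.0 z 0.044 rgb [47. 43. 39.]
lin cm [-0.49 -0.15  6.05] rotz -0.009 yaw0 77.9 q6 0.0 tcp [ 0.5195 -0.0425  0.1805] t 11.55
```

View pics/w5.png

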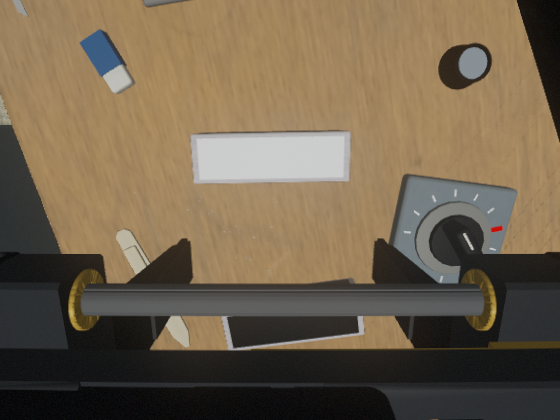

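The wrist view shows the white-up bar at (270,157). The eraser at (106,62) and the loupe at (472,63) are clear of it, as is the dimmer at (458,240). I'll lower behind it (−y side) and push to +y.

Call:
{"name": "servo_tool", "arguments": {
  "linear": [
    [-0.7,-0.9,5],
    [-0.7,-0.9,10],
    [-0.7,-0.9,13.5],
    [-0.7,-0.9,14.5],
    [-0.7,-0.9,14.5]
  ],
  "rotation": [
    [0,0,-0.015],
    [0,0,-0.015],
    [0,0,-0.015],
    [0,0,-0.015],
    [0,0,-0.015]
  ],
  "fingers": [0,0,0,0,0]
}}

```text
clock: 12.18
ee_pos: [0.5096, -0.0478, 0.036]
ee_rot: [-0.0, 0.773, 0.635, -0.0]
force: [-0.8, 0.0, 0.4]
gripper_width: 0.0954
grip_force: 0.0
```

Call:
{"name": "servo_tool", "arguments": {
  "linear": [
    [1.2,0,-0.1],
    [1.9,0,-0.3],
    [2.5,0,-0.7],
    [3.1,0,-1.1],
    [3.7,0,-1.4]
  ],
  "rotation": [
    [0,0,0],
    [0,0,0],
    [0,0,0],
    [0,0,0],
    [0,0,0]
  ],
  "fingers": [0,0,0,0,0]
}}

```text
clock: 12.8
ee_pos: [0.5174, -0.0118, 0.052]
ee_rot: [0.001, 0.772, 0.635, 0.001]
force: [-2.7, -5.5, 10.7]
gripper_width: 0.0951
grip_force: 4.8
```

Call:
{"name": "servo_tool", "arguments": {
  "linear": [
    [0.6,0,-0.2],
    [1.2,0,-0.4],
    [1.7,0,-0.5],
    [2.3,0,-0.6],
    [2.3,0,-0.6]
  ],
  "rotation": [
    [0,0,0],
    [0,0,0],
    [0,0,0],
    [0,0,0],
    [0,0,0]
  ],
  "fingers": [0,0,0,0,0]
}}

```text
clock: 13.42
ee_pos: [0.5219, 0.0116, 0.0577]
ee_rot: [0.001, 0.772, 0.635, 0.001]
force: [-0.8, -0.3, 6.5]
gripper_width: 0.0951
grip_force: 2.6
```

```bash
python3 - <<'E'
from h import *
d=cam('wrist');save(d,'w6'); bars(d)
for n in ('side','scene'): bars(cam(n))
go([.527,.045,.12],-11)
E
```

```text
bar 527.0 42.1 size 18 143 yaw -11.1 z 0.0444 rgb [163. 161. 151.]
bar 521.7 6.6 size 12 102 yaw -11.5 z 0.0444 rgb [152. 112.  49.]
bar 519.8 6.7 size 41 142 yaw -12.4 z 0.0441 rgb [229. 192. 144.]
bar 504.9 -170.6 size 55 139 yaw -4.0 z 0.0461 rgb [77. 74. 75.]
bar 481.6 -155.7 size 56 113 yaw -4.3 z 0.043 rgb [66. 64. 64.]
bar 520.6 45.1 size 52 152 yaw -1.4 z 0.0437 rgb [240. 238. 234.]
bar 524.4 378.2 size 148 49 yaw 12.3 z 0.0449 rgb [198. 192. 186.]
lin cm [ 3.41 -0.13 -6.24] rotz 1.569 yaw0 78.9 q6 0.09 tcp [0.5219 0.0113 0.0576] t 13.575
```

It is resting on the finger just past balance, so I push a bit further.

Call:
{"name": "servo_tool", "arguments": {
  "linear": [
    [0.5,0,-0.1],
    [1.0,0,-0.1],
    [1.4,0,0],
    [1.4,0,0],
    [1.4,0,0]
  ],
  "rotation": [
    [0,0,0],
    [0,0,0],
    [0,0,0],
    [0,0,0],
    [0,0,0]
  ],
  "fingers": [0,0,0,0,0]
}}

```text
clock: 14.2
ee_pos: [0.5236, 0.0244, 0.0558]
ee_rot: [-0.0, 0.772, 0.635, -0.0]
force: [-0.8, -0.4, 0.7]
gripper_width: 0.0951
grip_force: 0.0
```

```bash
python3 - <<'E'
from h import *
d=cam('wrist');save(d,'w6'); bars(d)
for n in ('side','scene'): bars(cam(n))
go([.527,.045,.12],-11)
E
```

```text
bar 527.9 46.2 size 44 138 yaw -11.1 z 0.0439 rgb [172. 150. 136.]
bar 527.7 40.0 size 55 141 yaw -9.6 z 0.046 rgb [193. 158. 135.]
bar 504.9 -171.3 size 56 139 yaw -4.0 z 0.0461 rgb [81. 75. 76.]
bar 487.0 -156.8 size 55 127 yaw -2.7 z 0.0431 rgb [50.  50.5 53. ]
bar 521.1 53.7 size 52 147 yaw -11.4 z 0.0434 rgb [225. 184. 163.]
bar 500.0 377.7 size 104 48 yaw 19.1 z 0.0443 rgb [197. 191. 186.]
lin cm [ 2.1  -0.08 -6.41] rotz 1.568 yaw0 78.8 q6 0.12 tcp [0.5237 0.0242 0.0559] t 14.35
```

Call:
{"name": "servo_tool", "arguments": {
  "linear": [
    [0,0,-3],
    [1,0,-6],
    [2.2,0,-6.4],
    [2.2,0,-6.4],
    [2.2,0,-6.4]
  ],
  "rotation": [
    [0,0,0.18],
    [0,0,0.36],
    [0,0,0.54],
    [0,0,0.72],
    [0,0,0.9]
  ],
  "fingers": [0,0,0,0,0]
}}

```text
clock: 14.98
ee_pos: [0.528, 0.046, 0.1201]
ee_rot: [0.0, 0.972, 0.233, 0.0]
force: [0.0, 0.0, -0.3]
gripper_width: 0.0953
grip_force: 0.0
```

Call:
{"name": "servo_tool", "arguments": {
  "linear": [
    [0,0,0],
    [0,0,0],
    [0,0,0],
    [0,0,0],
    [0,0,0]
  ],
  "rotation": [
    [0,0,0.18],
    [0,0,0.36],
    [0,0,0.54],
    [0,0,0.67],
    [0,0,0.67]
  ],
  "fingers": [0,0,0,0,0]
}}

```text
clock: 15.6
ee_pos: [0.5279, 0.0458, 0.1199]
ee_rot: [0.0, 0.995, -0.096, -0.0]
force: [-0.1, 0.3, -1.6]
gripper_width: 0.0952
grip_force: 0.0
```

```bash
python3 - <<'E'
from h import *
d=cam('wrist'); bars(d)
bars(cam('side')); bars(cam('scene'));go([.5279,.0462,.014],-11.1)
E
```

```text
bar 520.0 -147.4 size 21 112 yaw -0.0 z 0.0434 rgb [45. 42. 39.]
bar 538.2 43.0 size 44 119 yaw -11.1 z 0.0438 rgb [161. 146. 139.]
bar 527.7 40.0 size 55 141 yaw -9.6 z 0.0459 rgb [191. 151. 131.]
bar 504.9 -171.2 size 56 139 yaw -4.0 z 0.0461 rgb [77.  73.  73.5]
bar 497.0 -156.9 size 56 147 yaw -3.4 z 0.0432 rgb [57.5 56.5 56.5]
bar 521.1 53.6 size 52 147 yaw -11.4 z 0.0434 rgb [223. 180. 160.]
bar 524.2 377.6 size 148 53 yaw 13.5 z 0.0446 rgb [195. 189. 183.]
lin cm [-0.01 -0.03 10.59] rotz 0.003 yaw0 -11.0 q6 1.72 tcp [0.5279 0.0459 0.1199] t 15.75
```

Call:
{"name": "servo_tool", "arguments": {
  "linear": [
    [0,0.05,4],
    [0,0.05,8],
    [0,0.05,10.6],
    [0,0.05,10.6],
    [0,0.05,10.6]
  ],
  "rotation": [
    [0,0,0],
    [0,0,0],
    [0,0,0],
    [0,0,0],
    [0,0,0]
  ],
  "fingers": [0,0,0,60,120],
  "squeeze": 25
}}

```text
clock: 16.38
ee_pos: [0.5283, 0.0454, 0.0148]
ee_rot: [0.0, 0.995, -0.096, 0.0]
force: [-0.4, 0.2, -0.5]
gripper_width: 0.0807
grip_force: 0.0
```

Call:
{"name": "servo_tool", "arguments": {
  "linear": [
    [0,0,0],
    [0,0,0],
    [0,0,0],
    [0,0,0],
    [0,0,0]
  ],
  "rotation": [
    [0,0,0],
    [0,0,0],
    [0,0,0],
    [0,0,0],
    [0,0,0]
  ],
  "fingers": [180,255,255,255,255]
}}

```text
clock: 17.0
ee_pos: [0.528, 0.0454, 0.0142]
ee_rot: [0.0, 0.995, -0.097, 0.0]
force: [-0.9, -0.6, 5.2]
gripper_width: 0.0443
grip_force: 25.0
```

```bash
python3 - <<'E'
from h import *
a=np.deg2rad(-4.2);U=np.array([np.cos(a),np.sin(a)]);N=np.array([-np.sin(a),np.cos(a)])
for w in (.3129,.2327): print(U*.5063+N*w); go([*(U*.5063+N*w),.12],-4.2)
E
```

```text
[0.5279 0.275 ]
lin cm [ -4.42 -22.52 -10.58] rotz -0.12 yaw0 -11.1 q6 1.73 tcp [0.528  0.0454 0.0142] t 17.0
[0.522 0.195]
lin cm [ -3.46 -14.56 -10.58] rotz -0.12 yaw0 -11.1 q6 1.73 tcp [0.528  0.0454 0.0142] t 17.0
```

Gripped. To bay1.

Call:
{"name": "servo_tool", "arguments": {
  "linear": [
    [0,0,-4],
    [0,0,-8.5],
    [-1,-5,-10.6],
    [-2.2,-11,-10.6],
    [-3.4,-17,-10.6]
  ],
  "rotation": [
    [0,0,0],
    [0,0,0],
    [0,0,-0.04],
    [0,0,-0.08],
    [0,0,-0.12]
  ],
  "fingers": [255,255,255,255,255]
}}

```text
clock: 17.62
ee_pos: [0.527, 0.2204, 0.1201]
ee_rot: [-0.0, 0.999, -0.037, 0.0]
force: [1.2, -0.1, -1.9]
gripper_width: 0.0439
grip_force: 25.0
```

```bash
python3 - <<'E'
from h import *
go([.5279,.275,.1],-4.2)
E
```

```text
lin cm [-0.31 -5.45  2.01] rotz 0.0 yaw0 -4.2 q6 1.92 tcp [0.527  0.2204 0.1201] t 17.625
```

Call:
{"name": "servo_tool", "arguments": {
  "linear": [
    [-0.3,-4.5,0],
    [-0.3,-5.4,1],
    [-0.3,-5.4,2],
    [-0.3,-5.4,2],
    [-0.3,-5.4,2]
  ],
  "rotation": [
    [0,0,0],
    [0,0,0],
    [0,0,0],
    [0,0,0],
    [0,0,0]
  ],
  "fingers": [255,255,255,255,255]
}}

```text
clock: 18.25
ee_pos: [0.5285, 0.2718, 0.0999]
ee_rot: [0.0, 0.999, -0.038, -0.0]
force: [-0.5, 0.1, -1.9]
gripper_width: 0.0443
grip_force: 25.0
```

```bash
cat >> h.py <<'E'
def fit(z=.13):
    """held bar against the bay frame: far end along and middle across, plus a visible strip"""
    d=cam('wrist'); P=cloud(d); x=d['pixels'].astype(int); s=r.get_state()
    a=np.deg2rad(-4.2);U=np.array([np.cos(a),np.sin(a)]);N=np.array([-np.sin(a),np.cos(a)])
    V=np.arange(420)[:,None]
    m=(abs(P[...,2]-z)<.008)&(V<240); v,u=np.nonzero(m); zz=np.nanmedian(P[m][:,2])
    q=plane(d,np.c_[u,v],zz)[:,:2]; l=q@U; w=q@N; print('bar far',np.percentile(l,99.5),'mid',(np.percentile(w,1)+np.percentile(w,99))/2,np.ptp(w),'z',zz,'yaw',cv2.minAreaRect((q*1000).astype(np.float32))[2])
    m=(x.min(2)>165)&(abs(P[...,2]-.008)<.006)&(V>105)
    n,lab,st,c=cv2.connectedComponentsWithStats(m.astype(np.uint8))
    for i in range(1,n):
        if st[i,4]>1500:
            v,u=np.nonzero(lab==i); q=plane(d,np.c_[u,v],.008)[:,:2]; l=q@U; w=q@N
            print('strip far',np.percentile(l,99.5),'mid',(np.percentile(w,1)+np.percentile(w,99))/2,np.ptp(w))
    print('tcp',s['ee_pos'][:2]@U,s['ee_pos'][:2]@N,s['ee_pos'][2])
    return d
E
python3 - <<'E'
from h import *
fit()
E
```

```text
bar far 0.5772232682343719 mid 0.30914676454555867 0.043433674601683736 z 0.12956775243720423 yaw 85.6922378540039
strip far 0.5785627690828896 mid 0.23279933919677465 0.050421306328269105
tcp 0.5072567100007341 0.3099610915071548 0.10015288528771991
```

Call:
{"name": "servo_tool", "arguments": {
  "linear": [
    [-0.1,-0.3,3],
    [-0.1,-0.3,5],
    [-0.1,-0.3,5],
    [-0.1,-0.3,5],
    [-0.1,-0.3,5]
  ],
  "rotation": [
    [0,0,0],
    [0,0,0],
    [0,0,0],
    [0,0,0],
    [0,0,0]
  ],
  "fingers": [255,255,255,255,255]
}}

```text
clock: 18.92
ee_pos: [0.5279, 0.276, 0.051]
ee_rot: [-0.0, 0.999, -0.037, 0.001]
force: [0.3, -0.3, -2.3]
gripper_width: 0.0439
grip_force: 25.0
```

```bash
python3 - <<'E'
from h import *
fit(.08)
E
```

```text
bar far 0.5763061341751011 mid 0.31338391117486775 0.04337492906924961 z 0.08066932478831351 yaw 85.7761001586914
strip far 0.578176965820109 mid 0.2328293794330129 0.05048980482952892
tcp 0.5062314746028799 0.313945832790794 0.05084937671607226
```

Aligned within 1 mm; lower, release and rise.

Call:
{"name": "servo_tool", "arguments": {
  "linear": [
    [0,0.05,1.5],
    [0,0.05,2.4],
    [0,0.05,2.7],
    [0,0.05,2.9],
    [0,0.05,2.9]
  ],
  "rotation": [
    [0,0,0],
    [0,0,0],
    [0,0,0],
    [0,0,0],
    [0,0,0]
  ],
  "fingers": [255,255,255,255,255]
}}

```text
clock: 19.6
ee_pos: [0.5268, 0.2752, 0.0222]
ee_rot: [0.0, 0.999, -0.037, -0.0]
force: [-8.3, -3.8, 16.3]
gripper_width: 0.0436
grip_force: 25.0
```

Call:
{"name": "servo_tool", "arguments": {
  "linear": [
    [0,0,0],
    [0,0,0],
    [0,0,0],
    [0,0,-5],
    [0,0,-11]
  ],
  "rotation": [
    [0,0,0],
    [0,0,0],
    [0,0,0],
    [0,0,0],
    [0,0,0]
  ],
  "fingers": [180,90,90,60,0]
}}

```text
clock: 20.23
ee_pos: [0.527, 0.2753, 0.1311]
ee_rot: [0.001, 0.999, -0.037, -0.001]
force: [0.6, -0.3, 0.3]
gripper_width: 0.076
grip_force: 0.0
```

```bash
python3 - <<'E'
from h import *
for n in('side','scene'):print(n); bars(cam(n))
d=cam('wrist'); bars(d,ztop=.052,lo=.046,hi=.06)
go([.501,-.214,.18],86)
E
```

```text
side
bar 504.9 -170.9 size 55 139 yaw -4.0 z 0.0461 rgb [68. 67. 66.]
scene
bar 498.2 -157.9 size 54 144 yaw -4.3 z 0.043 rgb [45. 46. 48.]
bar 523.1 282.2 size 50 155 yaw -2.8 z 0.0446 rgb [182. 177. 172.]
bar 525.5 376.7 size 153 49 yaw 10.8 z 0.0443 rgb [182. 177. 171.]
bar 543.0 352.5 size 45 120 yaw -3.9 z 0.0518 rgb [130. 146. 136.]
bar 537.3 274.2 size 44 119 yaw -4.2 z 0.0519 rgb [169. 153. 146.]
lin cm [ 0.87 49.06 -4.75] rotz -1.575 yaw0 -4.2 q6 2.01 tcp [0.5286 0.276  0.1336] t 20.375
```

Call:
{"name": "servo_tool", "arguments": {
  "linear": [
    [0,5.5,-2],
    [0.2,11.5,-2],
    [0.3,17.5,-2],
    [0.5,23.5,-2],
    [0.6,29.5,-2]
  ],
  "rotation": [
    [0,0,-0.18],
    [0,0,-0.36],
    [0,0,-0.54],
    [0,0,-0.72],
    [0,0,-0.9]
  ],
  "fingers": [0,0,0,0,0]
}}

```text
clock: 21.0
ee_pos: [0.5122, -0.007, 0.1497]
ee_rot: [-0.0, 0.923, 0.385, -0.001]
force: [0.8, -0.2, -0.0]
gripper_width: 0.0953
grip_force: 0.0
```

```bash
python3 - <<'E'
from h import *
go([.501,-.214,.16],86)
E
```

```text
lin cm [-15.49  13.78  -1.03] rotz -0.711 yaw0 45.2 q6 0.64 tcp [ 0.5122 -0.007   0.1497] t 21.0
```

Call:
{"name": "servo_tool", "arguments": {
  "linear": [
    [-4,3.6,-0.5],
    [-8,7.2,-1],
    [-12,10.7,-1],
    [-15.5,13.8,-1],
    [-15.5,13.8,-1]
  ],
  "rotation": [
    [0,0,-0.18],
    [0,0,-0.36],
    [0,0,-0.54],
    [0,0,-0.71],
    [0,0,-0.71]
  ],
  "fingers": [0,0,0,0,0]
}}

```text
clock: 21.62
ee_pos: [0.4999, -0.2151, 0.1594]
ee_rot: [-0.001, 0.734, 0.679, -0.0]
force: [0.3, 0.3, -0.4]
gripper_width: 0.0951
grip_force: 0.0
```

```bash
python3 - <<'E'
from h import *
bars(cam('wrist'))
go([.501,-.214,.036],86)
E
```

```text
bar 670.8 -121.6 size 10 49 yaw -70.9 z 0.0443 rgb [30. 30. 29.]
bar 504.3 -166.8 size 44 138 yaw -3.8 z 0.0438 rgb [61. 54. 45.]
lin cm [-0.06  0.14 12.35] rotz -0.011 yaw0 85.4 q6 -0.44 tcp [ 0.4999 -0.2134  0.1595] t 21.675
```

Call:
{"name": "servo_tool", "arguments": {
  "linear": [
    [0,0.1,5],
    [0,0.1,9.5],
    [0,0.1,12.3],
    [0,0.1,12.3],
    [0,0.1,12.3]
  ],
  "rotation": [
    [0,0,-0.01],
    [0,0,-0.01],
    [0,0,-0.01],
    [0,0,-0.01],
    [0,0,-0.01]
  ],
  "fingers": [0,0,0,0,0]
}}

```text
clock: 22.3
ee_pos: [0.502, -0.212, 0.0387]
ee_rot: [0.0, 0.73, 0.683, 0.0]
force: [-0.8, -0.3, -0.5]
gripper_width: 0.0951
grip_force: 0.0
```

Call:
{"name": "servo_tool", "arguments": {
  "linear": [
    [1.2,0,-0.1],
    [1.9,0,-0.3],
    [2.5,0,-0.7],
    [3.1,0,-1.1],
    [3.7,0,-1.4]
  ],
  "rotation": [
    [0,0,0],
    [0,0,0],
    [0,0,0],
    [0,0,0],
    [0,0,0]
  ],
  "fingers": [0,0,0,0,0]
}}

```text
clock: 22.92
ee_pos: [0.505, -0.1759, 0.0541]
ee_rot: [0.002, 0.73, 0.683, 0.0]
force: [-1.2, -4.3, 10.3]
gripper_width: 0.0953
grip_force: 4.1
```

Call:
{"name": "servo_tool", "arguments": {
  "linear": [
    [0.7,0,-0.3],
    [1.4,0,-0.5],
    [2.1,0,-0.6],
    [2.8,0,-0.6],
    [3.4,0,-0.6]
  ],
  "rotation": [
    [0,0,0],
    [0,0,0],
    [0,0,0],
    [0,0,0],
    [0,0,0]
  ],
  "fingers": [0,0,0,0,0]
}}

```text
clock: 23.55
ee_pos: [0.5061, -0.141, 0.0578]
ee_rot: [-0.0, 0.73, 0.683, -0.0]
force: [0.2, 0.4, -1.1]
gripper_width: 0.0953
grip_force: 0.0
```

```bash
python3 - <<'E'
from h import *
bars(cam('wrist')); 
for n in ('side','scene'): bars(cam(n))
go([.501,-.16,.06],86)
E
```

```text
bar 507.6 -119.7 size 44 139 yaw -3.8 z 0.0442 rgb [193. 195. 194.]
bar 507.8 -124.4 size 57 140 yaw -3.5 z 0.0461 rgb [247. 245. 243.]
bar 500.2 -110.9 size 54 147 yaw -3.6 z 0.0432 rgb [247. 246. 246.]
bar 520.3 296.8 size 155 51 yaw 10.7 z 0.0446 rgb [194. 188. 182.]
bar 525.5 376.7 size 153 49 yaw 10.8 z 0.0445 rgb [193. 188. 182.]
lin cm [-1.9  -0.4  -0.23] rotz 0.004 yaw0 86.2 q6 -0.33 tcp [ 0.5062 -0.1414  0.0577] t 23.7
```

White side up now, as expected. Back off, lower, and push again.

Call:
{"name": "servo_tool", "arguments": {
  "linear": [
    [-1.3,0,0],
    [-2.5,0,0],
    [-2.5,0,1.2],
    [-2.5,0,2.0],
    [-2.5,0,2.0]
  ],
  "rotation": [
    [0,0,0],
    [0,0,0],
    [0,0,0],
    [0,0,0],
    [0,0,0]
  ],
  "fingers": [0,0,0,0,0]
}}

```text
clock: 24.32
ee_pos: [0.5042, -0.1663, 0.037]
ee_rot: [-0.001, 0.73, 0.683, -0.0]
force: [0.0, -0.2, 0.8]
gripper_width: 0.0949
grip_force: 0.0
```

Call:
{"name": "servo_tool", "arguments": {
  "linear": [
    [1.2,0,-0.1],
    [1.9,0,-0.3],
    [2.5,0,-0.7],
    [3.1,0,-1.1],
    [3.7,0,-1.4]
  ],
  "rotation": [
    [0,0,0],
    [0,0,0],
    [0,0,0],
    [0,0,0],
    [0,0,0]
  ],
  "fingers": [0,0,0,0,0]
}}

```text
clock: 24.95
ee_pos: [0.5077, -0.1295, 0.0533]
ee_rot: [0.001, 0.73, 0.683, 0.0]
force: [-1.1, -4.2, 7.3]
gripper_width: 0.0947
grip_force: 3.4
```

Call:
{"name": "servo_tool", "arguments": {
  "linear": [
    [0.7,0,-0.3],
    [1.4,0,-0.5],
    [2.1,0,-0.6],
    [2.8,0,-0.6],
    [3.4,0,-0.6]
  ],
  "rotation": [
    [0,0,0],
    [0,0,0],
    [0,0,0],
    [0,0,0],
    [0,0,0]
  ],
  "fingers": [0,0,0,0,0]
}}

```text
clock: 25.58
ee_pos: [0.5092, -0.0952, 0.0577]
ee_rot: [-0.0, 0.73, 0.683, -0.0]
force: [0.0, 0.3, 0.0]
gripper_width: 0.0951
grip_force: 0.0
```

```bash
python3 - <<'E'
from h import *
d=cam('wrist');bars(d); save(d,'w7')
for n in ('side','scene'): bars(cam(n))
go([.51,-.075,.12],-4)
E
```

```text
bar 511.3 -70.5 size 45 140 yaw -3.8 z 0.0452 rgb [174. 151. 134.]
bar 662.0 -100.3 size 9 15 yaw -82.4 z 0.0409 rgb [19. 20. 20.]
bar 511.8 -78.4 size 59 138 yaw -3.6 z 0.0461 rgb [208.  165.  141.5]
bar 504.7 -64.5 size 55 145 yaw -4.1 z 0.0432 rgb [223. 182. 163.]
bar 520.9 294.6 size 156 48 yaw 9.8 z 0.0451 rgb [195. 190. 184.]
bar 525.9 377.1 size 151 53 yaw 12.7 z 0.0447 rgb [195. 189. 183.]
lin cm [ 2.05 -0.06 -6.23] rotz 1.574 yaw0 86.2 q6 -0.25 tcp [ 0.5092 -0.0955  0.0577] t 25.725
```

View pics/w7.png

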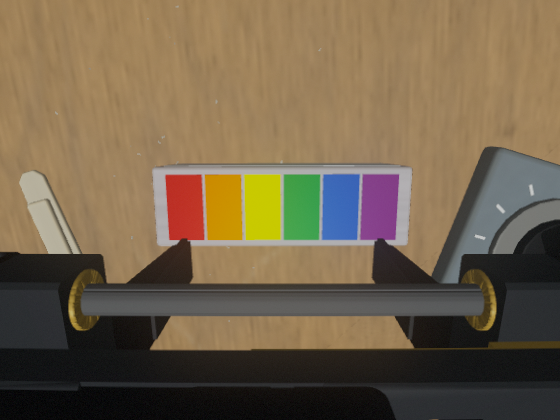

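The patch face is up at (282,207). Rise, turn and look.

Call:
{"name": "servo_tool", "arguments": {
  "linear": [
    [0,0,-3],
    [1,0,-6],
    [2.2,0,-6.3],
    [2.2,0,-6.3],
    [2.2,0,-6.3]
  ],
  "rotation": [
    [0,0,0.18],
    [0,0,0.36],
    [0,0,0.54],
    [0,0,0.72],
    [0,0,0.9]
  ],
  "fingers": [0,0,0,0,0]
}}

```text
clock: 26.35
ee_pos: [0.5108, -0.0739, 0.1209]
ee_rot: [0.0, 0.956, 0.295, -0.0]
force: [-0.1, 0.1, 0.4]
gripper_width: 0.095
grip_force: 0.0
```

Call:
{"name": "servo_tool", "arguments": {
  "linear": [
    [0,0,0],
    [0,0,0],
    [0,0,0],
    [0,0,0],
    [0,0,0]
  ],
  "rotation": [
    [0,0,0.18],
    [0,0,0.36],
    [0,0,0.54],
    [0,0,0.67],
    [0,0,0.67]
  ],
  "fingers": [0,0,0,0,0]
}}

```text
clock: 26.98
ee_pos: [0.5108, -0.074, 0.1208]
ee_rot: [0.0, 0.999, -0.033, -0.0]
force: [-0.1, -0.2, -0.2]
gripper_width: 0.0951
grip_force: 0.0
```

```bash
python3 - <<'E'
from h import *
d=cam('wrist'); bars(d)
bars(cam('side')); bars(cam('scene'));go([.511,-.073,.014],-3.8)
E
```

```text
bar 521.5 -74.2 size 44 120 yaw -3.7 z 0.0439 rgb [161. 146. 138.]
bar 511.7 -77.7 size 57 139 yaw -3.8 z 0.046 rgb [206. 156. 137.]
bar 504.8 -64.4 size 54 145 yaw -3.3 z 0.0432 rgb [226.  183.  164.5]
bar 523.3 279.1 size 53 154 yaw -2.8 z 0.0454 rgb [195. 189. 183.]
bar 523.8 376.9 size 150 48 yaw 11.9 z 0.0445 rgb [195. 189. 183.]
lin cm [ 0.01 -0.1  10.69] rotz 0.003 yaw0 -3.6 q6 1.36 tcp [ 0.5108 -0.074   0.1209] t 27.125
```

Call:
{"name": "servo_tool", "arguments": {
  "linear": [
    [0.1,-0.05,4],
    [0.1,-0.05,8],
    [0.1,-0.05,10.7],
    [0.1,-0.05,10.7],
    [0.1,-0.05,10.7]
  ],
  "rotation": [
    [0,0,0],
    [0,0,0],
    [0,0,0],
    [0,0,0],
    [0,0,0]
  ],
  "fingers": [0,0,0,60,120],
  "squeeze": 25
}}

```text
clock: 27.75
ee_pos: [0.5123, -0.0736, 0.0148]
ee_rot: [0.0, 0.999, -0.033, 0.0]
force: [-0.1, -0.3, -0.8]
gripper_width: 0.0806
grip_force: 0.0
```

Call:
{"name": "servo_tool", "arguments": {
  "linear": [
    [0,0,0],
    [0,0,0],
    [0,0,0],
    [0,0,0],
    [0,0,0]
  ],
  "rotation": [
    [0,0,0],
    [0,0,0],
    [0,0,0],
    [0,0,0],
    [0,0,0]
  ],
  "fingers": [180,255,255,255,255]
}}

```text
clock: 28.38
ee_pos: [0.512, -0.0734, 0.0142]
ee_rot: [0.0, 0.999, -0.033, 0.0]
force: [-0.6, 0.6, 6.1]
gripper_width: 0.044
grip_force: 25.0
```

```bash
python3 - <<'E'
from h import *
go([.522,.195,.12],-4.2)
E
```

```text
lin cm [ -0.76 -26.85 -10.58] rotz 0.007 yaw0 -3.8 q6 1.37 tcp [ 0.512  -0.0734  0.0142] t 28.375
```

Call:
{"name": "servo_tool", "arguments": {
  "linear": [
    [0,0,-4],
    [0,0,-8.5],
    [-0.2,-5,-10.6],
    [-0.4,-11,-10.6],
    [-0.5,-17,-10.6]
  ],
  "rotation": [
    [0,0,0],
    [0,0,0],
    [0,0,0],
    [0,0,0.007],
    [0,0,0.007]
  ],
  "fingers": [255,255,255,255,255]
}}

```text
clock: 29.0
ee_pos: [0.5178, 0.0981, 0.12]
ee_rot: [0.0, 0.999, -0.037, 0.0]
force: [1.1, -0.5, -3.0]
gripper_width: 0.0441
grip_force: 25.0
```

Call:
{"name": "servo_tool", "arguments": {
  "linear": [
    [-0.1,-5,0],
    [-0.2,-9.8,0],
    [-0.2,-9.8,2],
    [-0.2,-9.8,2],
    [-0.2,-9.8,2]
  ],
  "rotation": [
    [0,0,0],
    [0,0,0],
    [0,0,0],
    [0,0,0],
    [0,0,0]
  ],
  "fingers": [255,255,255,255,255]
}}

```text
clock: 29.62
ee_pos: [0.5233, 0.194, 0.1001]
ee_rot: [0.0, 0.999, -0.037, -0.0]
force: [-0.1, 0.1, -3.4]
gripper_width: 0.0437
grip_force: 25.0
```

```bash
python3 - <<'E'
from h import *
d=fit(); bars(cam('scene')); bars(d,ztop=.052,lo=.046,hi=.06)
E
```

```text
bar far 0.5770129889679954 mid 0.23128239909835302 0.043340793471929345 z 0.12974199570185813 yaw 85.78643035888672
tcp 0.5079341459707286 0.2317238816482396 0.10038419429960345
bar 520.7 277.6 size 59 151 yaw -4.1 z 0.0451 rgb [189. 183. 177.]
bar 523.5 378.0 size 150 50 yaw 11.9 z 0.0445 rgb [188. 183. 177.]
bar 551.3 350.8 size 47 105 yaw -4.0 z 0.0519 rgb [137. 157. 143.]
bar 555.5 271.0 size 45 82 yaw -4.1 z 0.0519 rgb [140. 158. 148.]
bar 469.4 358.2 size 31 9 yaw 86.4 z 0.0518 rgb [193. 187. 189.]
```

Call:
{"name": "servo_tool", "arguments": {
  "linear": [
    [-0.07,-0.1,3],
    [-0.07,-0.1,6],
    [-0.07,-0.1,7.2],
    [-0.07,-0.1,7.6],
    [-0.07,-0.1,7.8]
  ],
  "rotation": [
    [0,0,0],
    [0,0,0],
    [0,0,0],
    [0,0,0],
    [0,0,0]
  ],
  "fingers": [255,255,255,255,255]
}}

```text
clock: 30.35
ee_pos: [0.5232, 0.1955, 0.0226]
ee_rot: [-0.0, 0.999, -0.037, 0.001]
force: [0.7, -0.9, -3.3]
gripper_width: 0.0437
grip_force: 25.0
```

Call:
{"name": "servo_tool", "arguments": {
  "linear": [
    [0,0,0],
    [0,0,0],
    [0,0,0],
    [0,0,-5],
    [0,0,-11]
  ],
  "rotation": [
    [0,0,0],
    [0,0,0],
    [0,0,0],
    [0,0,0],
    [0,0,0]
  ],
  "fingers": [180,90,90,60,0]
}}

```text
clock: 30.98
ee_pos: [0.5222, 0.1953, 0.1327]
ee_rot: [0.0, 0.999, -0.036, -0.001]
force: [1.0, -0.5, -0.7]
gripper_width: 0.0761
grip_force: 0.0
```

```bash
python3 - <<'E'
from h import *
d=cam('wrist'); bars(d,ztop=.052,lo=.046,hi=.06)
d=cam('side');a=cv2.resize(d['pixels'][130:300,200:400],(700,595),interpolation=cv2.INTER_CUBIC);cv2.imwrite('pics/s3.png',a[:,:,::-1])
go([.60,-.12,.2],0)
E
```

```text
bar 531.7 194.6 size 44 122 yaw -4.1 z 0.0519 rgb [176. 160. 154.]
bar 554.6 350.7 size 47 98 yaw -3.6 z 0.0518 rgb [133. 152. 138.]
bar 538.6 272.1 size 45 116 yaw -4.1 z 0.0519 rgb [138. 154. 143.]
lin cm [ 9.84 30.97 -6.23] rotz -0.073 yaw0 -4.2 q6 1.88 tcp [0.525  0.1962 0.1377] t 31.075
```

View pics/s3.png

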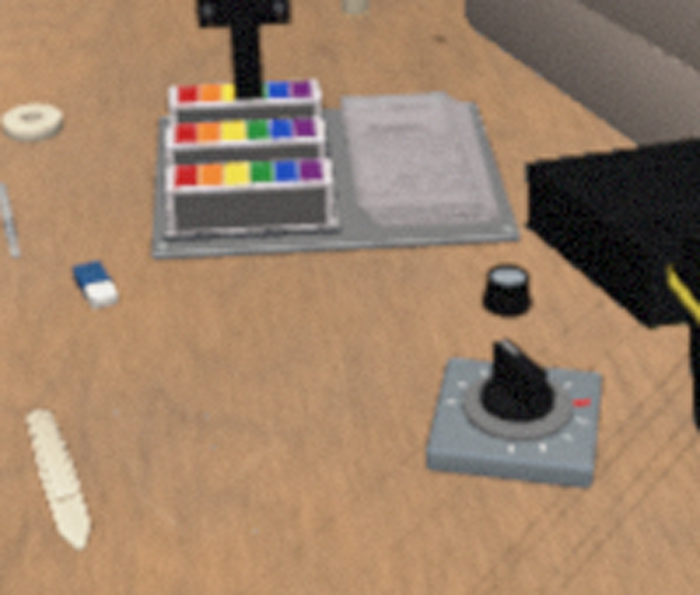

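All three bars lie in their bays, patches up, at (247,90), (247,130) and (247,172). The dimmer is at (517,400) with its red mark at (582,402). Next I view the knob from above.

Call:
{"name": "servo_tool", "arguments": {
  "linear": [
    [0.5,4,-4],
    [2,10,-8],
    [4,16,-8],
    [6,22,-8],
    [8,28,-8]
  ],
  "rotation": [
    [0,0,0],
    [0,0,0],
    [0,0,-0.03],
    [0,0,-0.07],
    [0,0,-0.07]
  ],
  "fingers": [0,0,0,0,0]
}}

```text
clock: 31.7
ee_pos: [0.5793, -0.0802, 0.212]
ee_rot: [0.0, 1.0, -0.001, 0.0]
force: [0.4, 0.0, -0.0]
gripper_width: 0.0949
grip_force: 0.0
```

Call:
{"name": "servo_tool", "arguments": {
  "linear": [
    [2.8,3,0],
    [2.8,3,0],
    [2.8,3,0],
    [2.8,3,0]
  ],
  "rotation": [
    [0,0,0],
    [0,0,0],
    [0,0,0],
    [0,0,0]
  ],
  "fingers": [0,0,0,0]
}}

```text
clock: 32.2
ee_pos: [0.6066, -0.1072, 0.212]
ee_rot: [-0.0, 1.0, -0.001, -0.0]
force: [-0.3, 0.2, 0.4]
gripper_width: 0.0953
grip_force: 0.0
```

```bash
python3 - <<'E'
from h import *
d=cam('wrist'); save(d,'w8'); np.savez('w8.npz',o=d['o'],Rm=d['Rm'],mtx=d['mtx'],k1=d['k1'],pixels=d['pixels'],range_z=d['range_z'])
go([.67,-.12,.1],0)
E
```

```text
lin cm [ 6.33  1.26 11.21] rotz -0.002 yaw0 -0.1 q6 1.29 tcp [ 0.6067 -0.1072  0.2121] t 32.25
```

View pics/w8.png

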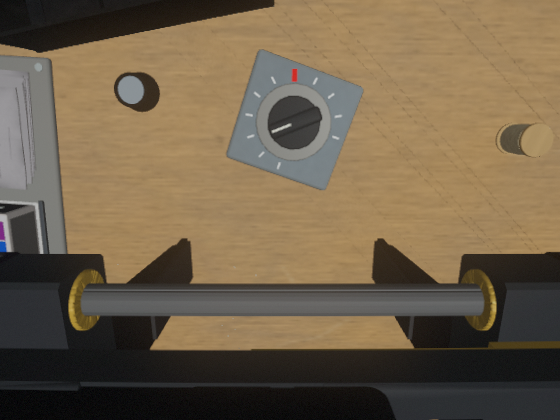

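The view from above shows the knob centre near (294,122), the white pointer at (282,128) pointing left (+y), and the red mark at (295,75). I compute the angles.

```bash
cat >> h.py <<'E'
def knob(d,box=(200,30,400,200)):
    x=d['pixels'].astype(int); P=cloud(d); x0,y0,x1,y1=box
    M=np.zeros(x.shape[:2],bool); M[y0:y1,x0:x1]=1
    disc=M&(abs(P[...,2]-.020)<.006)&(x.max(2)>60); v,u=np.nonzero(disc)
    q=plane(d,np.c_[u,v],.020)[:,:2]*1000; h=cv2.convexHull(q.astype(np.float32)); (cx,cy),wh,a=cv2.minAreaRect(h); print('box',cx,cy,wh,a)
    red=M&(x[...,0]>150)&(x[...,1]<80)&(x[...,2]<80); v,u=np.nonzero(red); mk=plane(d,np.c_[u,v],.020)[:,:2].mean(0)*1000
    top=M&(P[...,2]>.056)&(P[...,2]<.072); v,u=np.nonzero(top); t=plane(d,np.c_[u,v],.064)[:,:2]*1000
    g=cv2.minAreaRect(t.astype(np.float32)); print('grip',g)
    c=np.array([cx,cy]) 
    wh_=top&(x.min(2)>130)
    v,u=np.nonzero(wh_); p=plane(d,np.c_[u,v],.064)[:,:2]*1000
    mu=p.mean(0); w,V=np.linalg.eigh(np.cov(p.T)); dr=V[:,1]; dr=dr*np.sign(dr@(mu-c))
    ang=lambda z:np.rad2deg(np.arctan2(z[1],z[0]))
    print('mark',mk,'r',np.linalg.norm(mk-c),'ang',ang(mk-c),'pointer',len(p),mu,'r',np.linalg.norm(mu-c),'ang(centre)',ang(mu-c),'ang(line)',ang(dr))
E
python3 - <<'E'
from h import *
d=dict(np.load('w8.npz')); d['k1']=float(d['k1']); knob(d)
E
```

```text
box 677.25732421875 -119.24578857421875 (110.24028778076172, 110.64019012451172) 70.53925323486328
grip ((677.5939331054688, -118.69827270507812), (13.77098274230957, 48.835289001464844), 21.283294677734375)
mark [ 722.5873 -120.1481] r 45.33899471574823 ang -1.140383757540748 pointer 52 [ 672.5216 -106.9701] r 13.157530128846929 ang(centre) 111.09556264539161 ang(line) 111.12431302824119
```

Sizes and radius match. The pointer stands at 111.2° and the mark at −1.1°, so the knob needs 1.96 rad clockwise. I align the tool with the grip.

Call:
{"name": "servo_tool", "arguments": {
  "linear": [
    [3.5,0.6,2],
    [7.1,1.2,4],
    [7.1,1.2,6],
    [7.1,1.2,6],
    [7.1,1.2,6]
  ],
  "rotation": [
    [0,0,-0.18],
    [0,0,-0.36],
    [0,0,-0.54],
    [0,0,-0.72],
    [0,0,-0.9]
  ],
  "fingers": [0,0,0,0,0]
}}

```text
clock: 32.88
ee_pos: [0.6778, -0.1196, 0.1517]
ee_rot: [-0.0, 0.9, 0.437, -0.0]
force: [0.5, 0.1, 0.4]
gripper_width: 0.0949
grip_force: 0.0
```

Call:
{"name": "servo_tool", "arguments": {
  "linear": [
    [0,0,0],
    [0,0,0],
    [0,0,0],
    [0,0,0],
    [0,0,0]
  ],
  "rotation": [
    [0,0,-0.18],
    [0,0,-0.36],
    [0,0,-0.54],
    [0,0,-0.72],
    [0,0,-0.9]
  ],
  "fingers": [0,40,80,120,120]
}}

```text
clock: 33.5
ee_pos: [0.6779, -0.1196, 0.1522]
ee_rot: [0.0, 0.62, 0.785, 0.0]
force: [0.4, 0.2, -0.6]
gripper_width: 0.0604
grip_force: 0.0
```

Call:
{"name": "servo_tool", "arguments": {
  "linear": [
    [0,0,0],
    [0,0,0],
    [0,0,0]
  ],
  "rotation": [
    [0,0,-0.14],
    [0,0,-0.14],
    [0,0,-0.14]
  ],
  "fingers": [120,120,120]
}}

```text
clock: 33.88
ee_pos: [0.678, -0.1201, 0.1521]
ee_rot: [0.0, 0.568, 0.823, -0.0]
force: [-0.3, 0.5, 0.1]
gripper_width: 0.0503
grip_force: 0.0
```

```bash
python3 - <<'E'
from h import *
go([.6774,-.119,.040],111.2)
E
```

```text
lin cm [ 0.12 -0.02 11.21] rotz -0.006 yaw0 110.8 q6 -0.63 tcp [ 0.678  -0.1201  0.1521] t 33.875
```

Call:
{"name": "servo_tool", "arguments": {
  "linear": [
    [0.1,0,5],
    [0.1,0,9.5],
    [0.1,0,11.2],
    [0.1,0,11.2],
    [0.1,0,11.2]
  ],
  "rotation": [
    [0,0,-0.006],
    [0,0,-0.006],
    [0,0,-0.006],
    [0,0,-0.006],
    [0,0,-0.006]
  ],
  "fingers": [120,120,120,120,170],
  "squeeze": 20
}}

```text
clock: 34.5
ee_pos: [0.6786, -0.1197, 0.0417]
ee_rot: [0.001, 0.564, 0.826, 0.0]
force: [-0.1, 0.1, 0.7]
gripper_width: 0.0446
grip_force: 0.0
```

Call:
{"name": "servo_tool", "arguments": {
  "linear": [
    [0,0,0],
    [0,0,0],
    [0,0,0],
    [0,0,0]
  ],
  "rotation": [
    [0,0,0],
    [0,0,0],
    [0,0,0],
    [0,0,0]
  ],
  "fingers": [220,255,255,255]
}}

```text
clock: 35.0
ee_pos: [0.6773, -0.1198, 0.0403]
ee_rot: [-0.0, 0.564, 0.826, -0.0]
force: [-4.5, -1.8, 5.7]
gripper_width: 0.0142
grip_force: 20.0
```

```bash
python3 - <<'E'
from h import *
s=r.get_state(); go([.6774,-.119,.040],-1.1); print(s['force'],s['wrist_torque'],s['gripper_width'],s['grip_force'])
E
```

```text
lin cm [0.07 0.04 0.03] rotz 1.962 yaw0 111.3 q6 -0.64 tcp [ 0.6773 -0.1198  0.0403] t 35.0
[-4.4709 -1.7669  5.6887] [-0.2108  0.6634  0.0217] 0.014229715275183264 19.996989369392395
```

Gripped at 14.2 mm. Turning 1.96 rad clockwise in steps.

Call:
{"name": "servo_tool", "arguments": {
  "linear": [
    [0,0,0],
    [0,0,0],
    [0,0,0],
    [0,0,0],
    [0,0,0]
  ],
  "rotation": [
    [0,0,0.16],
    [0,0,0.32],
    [0,0,0.48],
    [0,0,0.64],
    [0,0,0.8]
  ],
  "fingers": [255,255,255,255,255]
}}

```text
clock: 35.62
ee_pos: [0.6763, -0.1197, 0.0403]
ee_rot: [-0.001, 0.842, 0.539, -0.001]
force: [-9.1, -0.9, 9.0]
gripper_width: 0.0138
grip_force: 20.0
```

Call:
{"name": "servo_tool", "arguments": {
  "linear": [
    [0,0,0],
    [0,0,0],
    [0,0,0],
    [0,0,0],
    [0,0,0]
  ],
  "rotation": [
    [0,0,0.16],
    [0,0,0.32],
    [0,0,0.48],
    [0,0,0.64],
    [0,0,0.8]
  ],
  "fingers": [255,255,255,255,255]
}}

```text
clock: 36.25
ee_pos: [0.6757, -0.1191, 0.0403]
ee_rot: [-0.001, 0.986, 0.168, -0.002]
force: [-11.1, 1.9, 11.9]
gripper_width: 0.0138
grip_force: 20.0
```

Call:
{"name": "servo_tool", "arguments": {
  "linear": [
    [0,0,0],
    [0,0,0],
    [0,0,0],
    [0,0,0],
    [0,0,0]
  ],
  "rotation": [
    [0,0,0.16],
    [0,0,0.3],
    [0,0,0.36],
    [0,0,0.36],
    [0,0,0.36]
  ],
  "fingers": [255,255,255,255,255]
}}

```text
clock: 36.88
ee_pos: [0.6756, -0.1187, 0.0403]
ee_rot: [-0.001, 1.0, -0.008, -0.002]
force: [-12.7, 4.3, 10.7]
gripper_width: 0.0136
grip_force: 20.0
```

```bash
python3 - <<'E'
from h import *
s=r.get_state(); go([.6774,-.119,.040],-1.1); print(s['force'],s['wrist_torque'],s['gripper_width'])
E
```

```text
lin cm [0.18 0.03 0.03] rotz 0.002 yaw0 -1.0 q6 1.32 tcp [ 0.6756 -0.1187  0.0403] t 36.875
[-12.7003   4.2963  10.6753] [ 0.7298  2.1952 -0.0413] 0.013639304773441089
```

Call:
{"name": "servo_tool", "arguments": {
  "linear": [
    [0,0,0],
    [0,0,0],
    [0,0,0],
    [0,0,-4],
    [0,0,-9]
  ],
  "rotation": [
    [0,0,0],
    [0,0,0],
    [0,0,0],
    [0,0,0],
    [0,0,0]
  ],
  "fingers": [190,130,130,100,0]
}}

```text
clock: 37.5
ee_pos: [0.6772, -0.1195, 0.1298]
ee_rot: [-0.0, 1.0, -0.009, -0.001]
force: [0.1, -0.9, 0.3]
gripper_width: 0.0586
grip_force: 0.0
```

Call:
{"name": "servo_tool", "arguments": {
  "linear": [
    [-3,0,-5],
    [-7,0,-8],
    [-7,0,-8],
    [-7,0,-8],
    [-7,0,-8]
  ],
  "rotation": [
    [0,0,0],
    [0,0,0],
    [0,0,0],
    [0,0,0],
    [0,0,0]
  ],
  "fingers": [0,0,0,0,0]
}}

```text
clock: 38.12
ee_pos: [0.608, -0.1183, 0.2086]
ee_rot: [-0.0, 1.0, -0.008, -0.001]
force: [-0.1, -0.0, 0.0]
gripper_width: 0.095
grip_force: 0.0
```

```bash
python3 - <<'E'
from h import *
d=cam('wrist'); save(d,'w9'); knob(d); go([.6774,-.119,.040],-1.1)
E
```

```text
box 677.1878662109375 -119.20924377441406 (110.16458129882812, 110.59942626953125) 70.31932067871094
grip ((677.0712280273438, -118.76679992675781), (13.405111312866211, 47.00029373168945), 89.04097747802734)
mark [ 722.8174 -119.8851] r 45.634518727588016 ang -0.8486356095024218 pointer 64 [ 690.4222 -119.4564] r 13.236645063264705 ang(centre) -1.0697935911345762 ang(line) -0.994567354016156
lin cm [ 6.97 -0.04 16.84] rotz 0.002 yaw0 -1.0 q6 1.29 tcp [ 0.608  -0.1183  0.2086] t 38.175
```

View pics/w9.png

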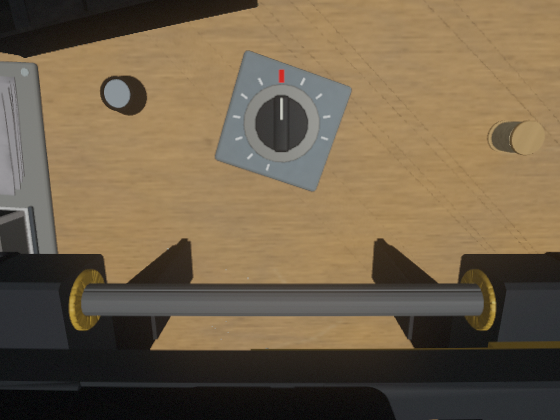

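The pointer (281,108) is on the red mark (281,76), 0.2° off. Last check: that the bars are still in their bays.

```bash
python3 - <<'E'
from h import *
for n in('side','scene'): print(n); d=cam(n); bars(d,ztop=.052,lo=.049,hi=.06)
save(d,'s9'); a=cv2.resize(d['pixels'][200:330,120:300],(800,578),interpolation=cv2.INTER_CUBIC);cv2.imwrite('pics/s9.png',a[:,:,::-1])
E
```

```text
side
bar 534.3 355.0 size 52 139 yaw -4.8 z 0.0542 rgb [204.5 160.  148.5]
bar 527.4 274.3 size 52 139 yaw -4.0 z 0.0543 rgb [202.  158.5 142.5]
bar 523.3 194.9 size 51 139 yaw -4.5 z 0.0545 rgb [202.5 159.  141. ]
scene
bar 517.5 199.3 size 46 141 yaw -4.1 z 0.0519 rgb [232. 180. 158.]
bar 522.6 278.6 size 46 141 yaw -4.3 z 0.0518 rgb [232. 181. 160.]
bar 530.1 358.4 size 47 144 yaw -3.8 z 0.0524 rgb [232. 180. 159.]
```

View pics/s9.png

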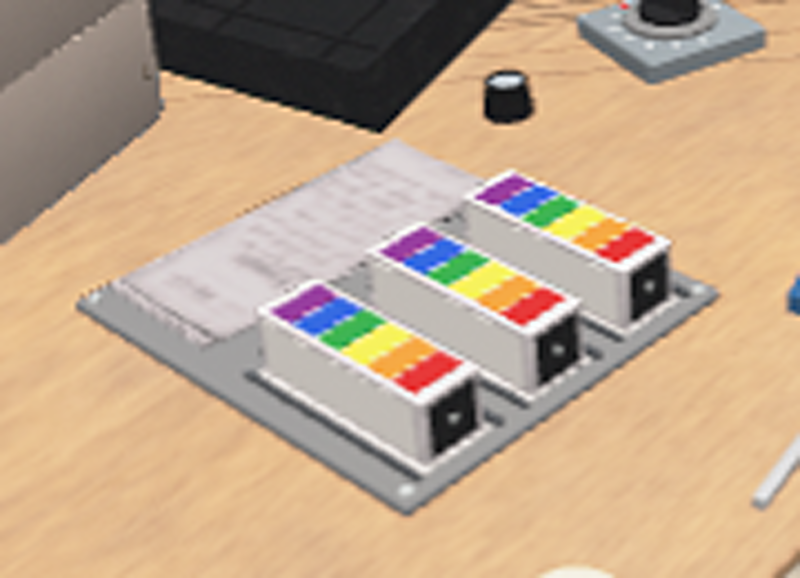

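All three bars lie flat in their bays with patches up, at (370,345), (480,275) and (570,215). Handing in.

```bash
python3 -c "
from workcell import order
print(order.hand_in())"
```

```text
the job is handed in; nothing more can be done
None
```

The job is handed in, at about 38 s on the robot's clock: all three bars lie patch-side up in their own bays, the dimmer's pointer was then turned to within about 0.2° of the red mark, and the loupe, eraser and bobbin were not touched; no verdict came back.

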